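# Pack the metal-detector test sticks in the keyed tray stack

## Robot

A 6-joint arm with a two-finger parallel gripper is mounted at the origin on a cart in front of the work surface, level with it; the furniture and walls round the work are solid. World frame = base frame: x ahead of the robot, y to its left, z up, the work surface at z = 0. Lengths are in m, angles in rad, forces in N, time in s.
With the tool pointing down it reaches from about 0.35 to 0.975 m from the base axis. Payload 4.9 kg.
Tool frame: the origin (TCP) lies midway between the tips of the shut fingers; the grasp point (between the pads) lies ctrl.tcp_to_grasp behind it (ctrl.tcp_to_grasp is the distance from the TCP to the grasp point, in m); z points along the fingers, y is the direction in which the jaws open and shut (so a half turn about z gives the same grasp; the last joint's range is limited). The gripper opens to 85 mm and grips with 20 to 120 N. Pads are 22 mm wide; open, the fingers measure 114 mm over their backs; the gripper's body (76 mm by 85 mm) begins 54 mm behind the grasp point. The pads swing forward as they close: fully open they stand 13 mm farther back than shut.
Start: joints at [-1.446, 0.053, 1.613, -0, 1.476, -0.119], TCP at [0.151, -0.606, 0.231] pointing down, gripper open.
Joint ranges: [-3.01, 3.01], [-1.01, 2.22], [0.06, 2.58], [-1.02, 4.17], [0.09, 2.62], [-3.14, 3.14]. Speed limits (rad/s): [2.57, 2.57, 3.14, 3.14, 3.14, 3.14].

## Interface

Orientations are given as a rotation vector (axis times angle).
In Python, from station import ctrl, get_image, calibration, finish_job, models gives the robot as it stands.
- The arm moves only by the shell command python3 -m creep 'ROWS' [FORCE]. ROWS is JSON, a list of rows, each a list of 7 numbers: the opening, from 0 (shut) to 1 (fully open), then the shift along the tool's x, y, z in m, then the turn, a rotation vector about the tool's x, y, z in degrees. A call has 1 to 20 rows; each row shifts and turns the commanded pose from where the row before left it, along the tool's axes as they then stand; what a row does not reach is not made up. A row lasts 1/10 s, in which the tool goes at most 50 mm and 8.59 degrees, less where a joint would pass 70% of its speed; a pose out of reach is approached as far as the arm can. A call with a gripper value outside its range is refused whole. The fingers move at their own pace and stop on an object; FORCE is the grip in N (left out, the last holds). Time passes only in rows, so rows that do not move let the fingers close. It gives the time, the measured TCP pose, the force and the opening at its end, in the units of the state.
- ctrl.get_obs(): the state, without advancing time (a new reading comes with each control period).
- get_image(name): name is "scene" or "top" or "wrist"; returns the picture (480x640x3 uint8, red, green, blue); there is no depth.
- calibration(name): a dict with "mtx" (3x3 intrinsics, pixels), "R" (3x3) and "t" (3): a world point X has camera coordinates R X + t. Camera axes: x right, y down, z forward; pixel columns grow to the right and rows downward; lengths in m; the calibration is good to about 2 mm. A picture is of the moment at which its call begins: read the wrist's pose just before it. calibration takes no time and is no camera call; for the wrist camera it gives the pose at the moment of the call.
- finish_job(): hands the job in, once; it reports no verdict.
Trained networks look in the newest picture that a camera, given by its name, has taken for a name from the list of things; names that differ only in an ending like _2 or _b are one class to them, and where a whole thing is asked for, a point or a joint stands for the part that bears it (a point fixed in the world has none). Each returns a list of dicts, best first, with "conf" (0 to 1); they miss things now and then, are a little off and sometimes report something else, mostly with a low value. They report only what shows in the picture. A call takes as long as a camera call.
- models.search_frame(camera, name): "extent" ([left, top, right, bottom] in pixels, round what is visible of it).
The state is a dict: "t": time; "q": joint angles; "dq": joint speeds; "effort": joint torques, N m; "tool_pos": TCP position; "tool_rot": TCP orientation; "contact_force": force on the tool from outside, world axes, zero at the start; "wrist_torque": the same for the moment, N m; "opening": finger opening in m.
Only numpy, scipy, OpenCV 4.12 (cv2) and the standard library are available. Lean on these libraries where they do the work, as an engineer would, in place of code of your own. Each camera call takes 0.05 s, during which the arm holds its last target. There are 200 camera calls.

## Task

Pack the metal-detector test sticks: take the lid off the dock and set it aside on the worktop, lay one stick flat in the dock's pocket, drop a tray on top the right way round so that its lugs go fully home in the notches, lay the next stick in that tray, and stack the second tray on it in the same way. If there is a third stick lay it in the second tray, otherwise leave that tray empty; then close the stack with the lid, its lugs fully home in the top tray. Leave the sample pots and the thermometer behind the work undisturbed.

Things in the scene. Friction and masses are not known exactly. Their poses are not given: they have to be found in the camera images.
- dock: lowest tier: steel tray fixed to the worktop (place varies), 56 wide (x) x 204 long (y), 14 mm slab with an end block at each end, plus a bolted foot 24 mm beyond each end; holds a stick and a tray or lid like the trays do. Origin: centre of its underside, on the worktop; z up
- dock_pocket (a point): centre of the dock's pocket floor, 14 mm above its origin (same on trays). Pocket: 160 long (|y| < 80 mm), 28 wide between low guides (|x| 14 to 20, |y| 40 to 80, 8 mm high); the middle 80 mm of both long sides is open for fingers. A stick in it lies flat along y, either way round, its origin at this point
- dock_one (a point): top of the dock's +y end block, 91 mm from the origin, 28 mm up. End blocks (|y| 80 to 102), on dock and trays alike: the +y one has ONE notch, in the middle, 24 wide; the -y one has TWO, 14 wide, at x = -18 and +18. Notches are 9.5 deep, open to the pocket, with a 4 mm wall at the outer end
- tray_a: grey plastic tray, loose, 180 g, 56 wide (x) x 204 long (y) x 28 high plus lugs; top side as the dock's. Origin: centre of the underside of its 14 mm slab; z up; on the worktop it stands on its lugs, origin 8 mm up. Grasp across its 56 mm at mid length, where skirts (|y| < 26) go 7 mm below the slab. Starts headed much like the dock
- tray_b: other tray, same as tray_a and interchangeable with it; at the start headed roughly opposite to the dock. Seated, with the same heading (+y over +y) as the dock or tray below, a tray's or lid's origin is 28 mm above the lower one's; turned end for end its lugs rest on the blocks and it stays 36 mm up
- tray_a_lug (a point): tip of tray_a's lug at its +y end, 8 mm below its origin, at y = +89. Lugs under trays and lid alike: 8 deep, 14 long; ONE 20 wide at y = +89, x = 0; TWO 10 wide at y = -89, x = -18 and +18; stepped narrower at the tip; about 2 mm play all round in the matching notches
- lid: aluminium lid, 56 wide (x) x 204 long (y), plate 8 thick, 160 g, lugs underneath as on the trays; a black grip bar along its middle, 14 wide (x) x 80 long (y), from 8 to 30 mm above the origin: grasp across its 14 mm. Origin: centre of the plate's underside; on the worktop 8 mm up. At the start it sits seated on the dock
- stick_0: test stick, flat bar 22 wide (x) x 150 long (y) x 9 thick, 35 g; origin: centre of its underside. Two or three of the three are present; they are interchangeable
- stick_1: test stick, flat bar 22 wide (x) x 150 long (y) x 9 thick, 35 g; origin: centre of its underside. Two or three of the three are present; they are interchangeable
- stick_2: test stick, flat bar 22 wide (x) x 150 long (y) x 9 thick, 35 g; origin: centre of its underside. Two or three of the three are present; they are interchangeable
- sample_pot_2: sample pot with screw lid, 50 across, 66 high, standing at the back (two fixed ones behind it); origin: centre of its underside; bystander
- thermometer: pocket food thermometer, 46 x 152 x 18, lying at the back; origin: centre of its underside; bystander

How it is judged:
By the outcome, as a careful person would: the job done as asked, in the order asked, and still so for the second after the job is handed in, with the robot touching nothing.
Of stick_0, stick_1, stick_2 only 2 to 3 are there at a start; the rules pass over those that are not, and their reading is None.
At some moment in a run one of stick_0, stick_1, stick_2, tray_a, tray_b may be knocked a few centimetres aside while the robot is not near it.
Once in a run the grip may slacken for a moment while it holds something.
It also fails if it takes over 210 s, if anything falls off the work surface, if the arm or the gripper's body presses on something with over 40 N, if the wrist force passes 120 N, or if a joint passes its speed limit or range.

## Working session

There is one attempt and no reset: what is moved stays moved. The work goes in short steps, Python scripts to look and compute and a shell command to move; the robot and the scene stay as the last step left them, time stands still between calls to the robot, and variables do not carry over. Pictures are saved under pics/ and viewed, about 12 in all and at most 16, crops included, and the job is handed in when it is done.

```bash
ls; mkdir -p pics; cat > h.py <<'E'
import numpy as np, cv2
from scipy.spatial.transform import Rotation as Rn
from station import ctrl, get_image, calibration, finish_job, models
def snap(cam,fn=None):
    c=calibration(cam); im=get_image(cam)
    if fn: cv2.imwrite('pics/'+fn,im[:,:,::-1])
    return im,c
def back(c,uv,z):
    K=np.array(c['mtx']);R=np.array(c['R']);t=np.array(c['t']).ravel()
    d=R.T@np.linalg.solve(K,[uv[0],uv[1],1.]); o=-R.T@t
    return o+d*(z-o[2])/d[2]
def proj(c,X):
    p=np.array(c['mtx'])@(np.array(c['R'])@np.array(X)+np.array(c['t']).ravel()); return p[:2]/p[2]
def st():
    o=ctrl.get_obs(); R=Rn.from_rotvec(o['tool_rot']).as_matrix()
    print('t',round(o['t'],2),'tcp',np.round(o['tool_pos'],4),'x',np.round(R[:,0],3),'y',np.round(R[:,1],3),'z',np.round(R[:,2],3),'f',np.round(o['contact_force'],1),'open',round(o['opening'],4),'q',np.round(o['q'],2))
    return o,R
E
python3 - <<'E'
from h import *
o,R=st(); print(ctrl.tcp_to_grasp)
for cam in('top','scene'):
    im,c=snap(cam,cam+'0.png'); print(cam, -np.array(c['R']).T@np.array(c['t']).ravel(), np.array(c['mtx'])[0,0])
    for n in('dock','tray_a','lid','stick_0','thermometer','sample_pot_2'):
        print(n,[(np.round(d['extent']).astype(int).tolist(),round(d['conf'],2)) for d in models.search_frame(cam,n)])
E
```

```text
pics
t 0.0 tcp [ 0.1508 -0.6059  0.2301] x [0.97  0.241 0.   ] y [ 0.241 -0.97  -0.002] z [-0.     0.002 -1.   ] f [-0.4  0.4 -0.5] open 0.0856 q [-1.45  0.05  1.61 -0.    1.48 -0.12]
0.0187
top [ 0.43771575 -0.02807559  1.12988533] 440.074669670115
dock [([227, 223, 256, 321], 0.95), ([164, 225, 196, 310], 0.33)]
tray_a [([162, 224, 193, 310], 0.91), ([287, 237, 320, 321], 0.86)]
lid [([222, 233, 257, 314], 0.66), ([242, 171, 301, 189], 0.22)]
stick_0 [([393, 240, 411, 298], 0.96), ([460, 239, 474, 297], 0.91), ([427, 257, 441, 317], 0.57)]
thermometer [([242, 171, 298, 189], 0.68)]
sample_pot_2 [([354, 178, 372, 202], 0.86)]
scene [0.10612105 0.63212008 0.54344691] 440.2362797194566
dock [([214, 311, 352, 354], 0.79)]
tray_a [([150, 340, 281, 413], 0.88), ([290, 249, 385, 306], 0.69)]
lid [([220, 294, 343, 345], 0.56), ([186, 250, 239, 290], 0.37)]
stick_0 [([387, 212, 438, 233], 0.89), ([357, 216, 406, 246], 0.68), ([377, 199, 437, 211], 0.68)]
thermometer [([186, 253, 241, 290], 0.96)]
sample_pot_2 [([285, 207, 299, 230], 0.58)]
```

```bash
python3 - <<'E'
from h import *
im=cv2.imread('pics/top0.png'); cv2.imwrite('pics/c1.png',cv2.resize(im[160:350,140:500],None,fx=2.2,fy=2.2,interpolation=cv2.INTER_CUBIC))
c=calibration('top')
print(np.array(c['R']))
for u in((240,270),(320,240),(420,240),(320,340)): print(u,back(c,u,0))
E
```

```text
[[ 0.00110131 -0.99995721  0.00918454]
 [-0.99117683 -0.00230889 -0.13252605]
 [ 0.13254159 -0.00895755 -0.99113697]]
(240, 270) [0.50641989 0.16998383 0.        ]
(320, 240) [ 0.58437541 -0.03481318  0.        ]
(420, 240) [ 0.58497045 -0.2942661   0.        ]
(320, 340) [ 0.33099674 -0.03519477  0.        ]
```

View pics/c1.png

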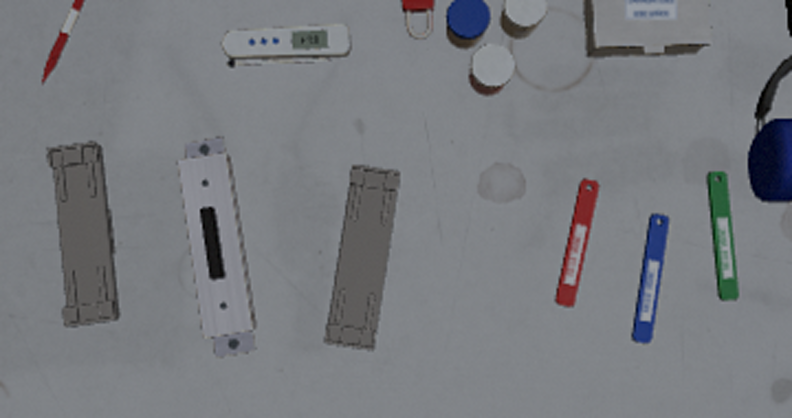

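The view shows two grey trays (left ~(177,266) and right ~(305,277)), the dock with the lid on it (~(236,270)), and three sticks: red (402,270), blue (436,286), green (469,267). Next I'll go above the lid.

```bash
python3 -m creep '[[1,0.0292,-0.0371,-0.008,0,0,0],[1,0.0292,-0.0371,-0.008,0,0,0],[1,0.0292,-0.0371,-0.008,0,0,0],[1,0.0292,-0.0371,-0.008,0,0,0],[1,0.0292,-0.0371,-0.008,0,0,0],[1,0.0292,-0.0371,-0.008,0,0,0],[1,0.0292,-0.0371,-0.008,0,0,0],[1,0.0292,-0.0371,-0.008,0,0,0],[1,0.0292,-0.0371,-0.008,0,0,0],[1,0.0292,-0.0371,-0.008,0,0,0],[1,0.0292,-0.0371,-0.008,0,0,0],[1,0.0292,-0.0371,-0.008,0,0,0],[1,0.0292,-0.0371,-0.008,0,0,0],[1,0.0292,-0.0371,-0.008,0,0,0],[1,0.0292,-0.0371,-0.008,0,0,0],[1,0.0292,-0.0371,-0.008,0,0,0],[1,0,0,0,0,0,6],[1,0,0,0,0,0,0],[1,0,0,0,0,0,0]]'
python3 - <<'E'
from h import *
st(); im,c=snap('wrist','w1.png'); print(-np.array(c['R']).T@np.array(c['t']).ravel(),np.array(c['mtx'])[0,0],np.array(c['R']).round(3).tolist())
E
```

```text
t: 2.6
tool_pos: [0.4608, 0.0821, 0.3592]
tool_rot: [3.134, 0.221, -0.0]
contact_force: [0.4, -0.4, -0.3]
opening: 0.0854
t 2.6 tcp [0.4608 0.0821 0.3592] x [ 0.99  0.14 -0.  ] y [ 0.14 -0.99  0.  ] z [-0. -0. -1.] f [ 0.4 -0.4 -0.3] open 0.0854 q [ 0.02 -0.37  1.78 -0.    1.73  1.45]
[0.54062153 0.09467878 0.50133303] 400.4798917046297 [[0.141, -0.99, -0.001], [-0.938, -0.134, 0.32], [-0.317, -0.045, -0.947]]
```

View pics/w1.png

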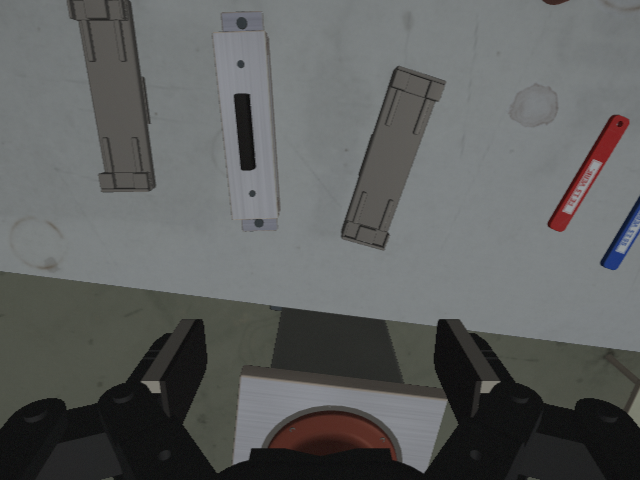

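Lid's grip bar spans about (235,94)–(256,170); trays at (112,95) and (393,158). I'll locate the bar and the lid direction by segmentation, and enlarge the tray ends.

```bash
cat >> h.py <<'E'
def rect(mask,c,z,near,rad=60):
    """component of mask nearest pixel -> (centre, axis dir deg, dims) on plane z"""
    n,l,s,ce=cv2.connectedComponentsWithStats(mask.astype(np.uint8))
    k=min((k for k in range(1,n) if s[k,4]>150),key=lambda k:np.hypot(*(ce[k]-near)))
    v,u=np.where(l==k); P=np.array([back(c,(a,b),z)[:2] for a,b in zip(u,v)],np.float32)
    (cx,cy),_,_=r=cv2.minAreaRect(P); b=cv2.boxPoints(r)
    e1,e2=b[1]-b[0],b[2]-b[1]
    if np.hypot(*e1)<np.hypot(*e2): e1,e2=e2,e1
    a=np.degrees(np.arctan2(e1[1],e1[0])); a=(a+90)%180-90
    return np.array([cx,cy]),a,(np.hypot(*e1),np.hypot(*e2)),s[k]
def go(c,a=None,z=None,rot=None):
    """print tool-frame shift to bring TCP over c=(x,y), TCP height z, tool x at angle a(deg, mod 180)"""
    o,R=st(); d=np.zeros(3); d[:2]=np.array(c)[:2]-o['tool_pos'][:2]
    d[2]=0 if z is None else z-o['tool_pos'][2]
    print('shift',np.round(R.T@d,4),end=' ')
    if a is not None:
        cur=np.degrees(np.arctan2(R[1,0],R[0,0])); print('turn z',np.round(-((a-cur+90)%180-90),2))
    else: print()
E
python3 - <<'E'
from h import *
import pickle
im=cv2.imread('pics/w1.png')[:,:,::-1]; c=calibration('wrist'); pickle.dump(c,open('c_w1.pkl','wb'))
hsv=cv2.cvtColor(np.ascontiguousarray(im),cv2.COLOR_RGB2HSV)
b=rect(hsv[...,2]<60,c,.058,(245,131)); print('bar',b)
print(hsv[60,255],hsv[60,110],hsv[150,190])
l=rect(hsv[...,2]>165,c,.036,(245,131)); print('lid',l)
g=rect((hsv[...,2]<120)&(np.arange(480)[:,None]<255),c,.03,(393,158)); print('tray',g)
go(b[0],b[1],.04)
t=[cv2.resize(im[y:y+60,x:x+110],None,fx=5,fy=5,interpolation=cv2.INTER_CUBIC) for x,y in((350,60),(330,200),(50,0),(80,150))]
cv2.imwrite('pics/c2.png',cv2.resize(np.vstack([np.hstack(t[:2]),np.hstack(t[2:])])[:,:,::-1],(800,436)))
E
```

```text
bar (array([0.50273418, 0.17059548]), np.float32(9.891426), (np.float32(0.077921934), np.float32(0.016252935)), array([ 234,   94,   22,   76, 1134], dtype=int32))
[113  15 139] [18 15 86] [ 90   8 124]Traceback (most recent call last):
  File "<stdin>", line 7, in <module>
  File "h.py", line 21, in rect
    k=min((k for k in range(1,n) if s[k,4]>150),key=lambda k:np.hypot(*(ce[k]-near)))
ValueError: min() iterable argument is empty
```

```bash
python3 - <<'E'
from h import *
im=cv2.imread('pics/w1.png')[:,:,::-1]; c=calibration('wrist')
go((.5027,.1706),8.5,.2)
t=[cv2.resize(im[y:y+60,x:x+110],None,fx=5,fy=5,interpolation=cv2.INTER_CUBIC) for x,y in((350,60),(330,200),(50,0),(80,150))]
cv2.imwrite('pics/c2.png',cv2.resize(np.vstack([np.hstack(t[:2]),np.hstack(t[2:])])[:,:,::-1],(800,436)))
E
```

```text
t 2.65 tcp [0.4608 0.0817 0.3592] x [ 0.99   0.139 -0.   ] y [ 0.139 -0.99   0.   ] z [-0. -0. -1.] f [ 0.1 -0.4 -0.1] open 0.0851 q [ 0.02 -0.37  1.78 -0.    1.73  1.45]
shift [ 0.0539 -0.0822  0.1591] turn z -0.5
```

View pics/c2.png

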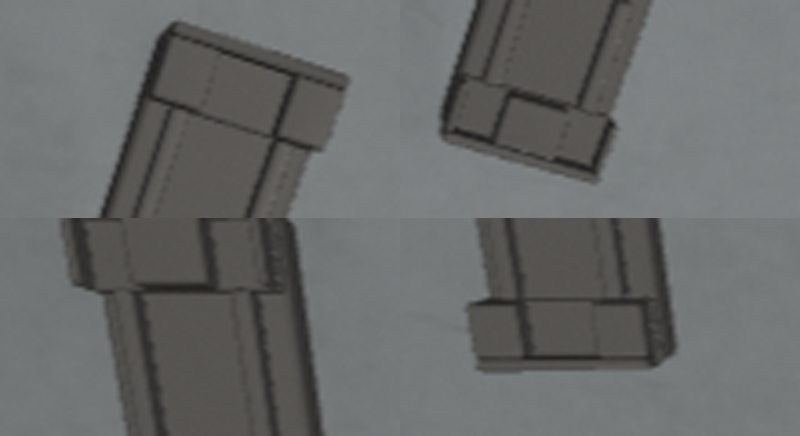

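Right tray's near end looks to have two notches (its +y points away), and the left tray's near end one notch (its +y points towards the robot). Lid next.

```bash
python3 -m creep '[[1,0.0135,-0.0205,0.04,0,0,0],[1,0.0135,-0.0205,0.04,0,0,0],[1,0.0135,-0.0205,0.04,0,0,0],[1,0.0135,-0.0205,0.039,0,0,0],[1,0,0,0,0,0,0],[1,0,0,0,0,0,0],[1,0,0,0,0,0,0]]'
python3 - <<'E'
from h import *
im,c=snap('wrist','w2.png')
hsv=cv2.cvtColor(im,cv2.COLOR_RGB2HSV)
p=proj(c,(.5027,.1706,.058)); print(p)
b=rect(hsv[...,2]<60,c,.058,p); print('bar',b)
go(b[0],b[1],.04)
E
```

```text
t: 3.35
tool_pos: [0.5041, 0.1701, 0.2026]
tool_rot: [-3.134, -0.217, -0.006]
contact_force: [-0.4, -0.6, 0.1]
opening: 0.0855
[320.93134827 223.37971008]
bar (array([0.5043748 , 0.17314461]), np.float32(10.041061), (np.float32(0.081110924), np.float32(0.013334318)), array([ 307,  166,   22,  106, 1904], dtype=int32))
t 3.4 tcp [0.5044 0.1702 0.2031] x [0.991 0.137 0.005] y [ 0.137 -0.991  0.   ] z [ 0.005  0.001 -1.   ] f [-0.6  0.5  0.4] open 0.0854 q [ 0.19 -0.15  1.86 -0.    1.43  1.62]
shift [-0.0004 -0.0029  0.1631] turn z -2.14
```

View pics/w2.png

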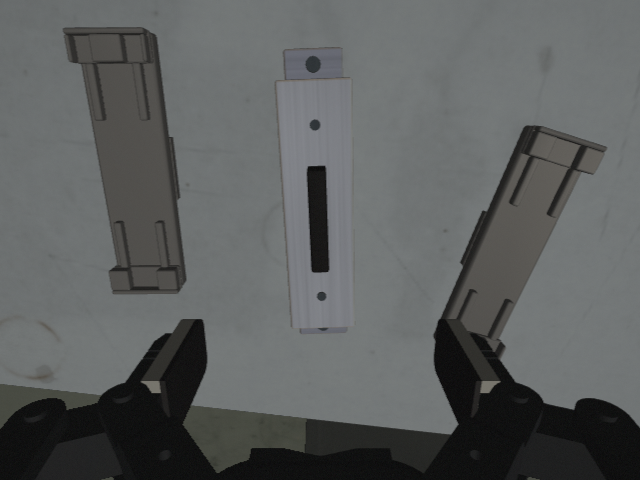

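Clear view: left tray has one notch at its near end; right tray has one at its far end. Bar at (318,219). Descending and gripping.

```bash
python3 -m creep '[[0.6,0,-0.003,0.04,0,0,-2],[0.6,0,0,0.045,0,0,0],[0.6,0,0,0.045,0,0,0],[0.6,0,0,0.025,0,0,0],[0.6,0,0,0.008,0,0,0],[0,0,0,0,0,0,0],[0,0,0,0,0,0,0],[0,0,0,0,0,0,0],[0,0,0,0,0,0,0],[0,0,0,0,0,0,0],[0,0,0,0,0,0,0]]' 60; python3 -c "
from h import *
st()"
```

```text
t: 4.5
tool_pos: [0.5053, 0.1739, 0.0406]
tool_rot: [3.129, 0.273, 0.009]
contact_force: [-0.5, -3.2, 6.2]
opening: 0.0125
t 4.5 tcp [0.5053 0.1739 0.0406] x [0.985 0.173 0.006] y [ 0.173 -0.985  0.001] z [ 0.006 -0.    -1.   ] f [-0.5 -3.2  6.2] open 0.0125 q [ 0.19  0.04  1.97 -0.    1.13  1.59]
```

```bash
python3 -m creep '[[0,0,0,-0.015,0,0,0],[0,0,0,-0.045,0,0,0],[0,0,0,-0.045,0,0,0],[0,-0.008,0.0382,0,0,0,0],[0,-0.008,0.0382,0,0,0,0],[0,-0.008,0.0382,0,0,0,0],[0,-0.008,0.0382,0,0,0,0],[0,-0.008,0.0382,0,0,0,0],[0,-0.008,0.0382,0,0,0,0],[0,-0.008,0.0382,0,0,0,0],[0,-0.008,0.0382,0,0,0,0],[0,0,0,0,0,0,0],[0,0,0,0,0,0,0],[0,0,0,0,0,0,0]]'
python3 - <<'E'
from h import *
st(); snap('wrist','w3.png')
E
```

```text
t: 5.9
tool_pos: [0.4925, -0.1371, 0.1426]
tool_rot: [-3.129, -0.274, -0.0]
contact_force: [0.4, 0.9, -2.2]
opening: 0.013
t 5.9 tcp [ 0.4925 -0.1371  0.1426] x [0.985 0.174 0.   ] y [ 0.174 -0.985 -0.001] z [ 0.     0.001 -1.   ] f [ 0.4  0.9 -2.2] open 0.013 q [-0.42 -0.15  1.96  0.    1.33  0.98]
```

View pics/w3.png

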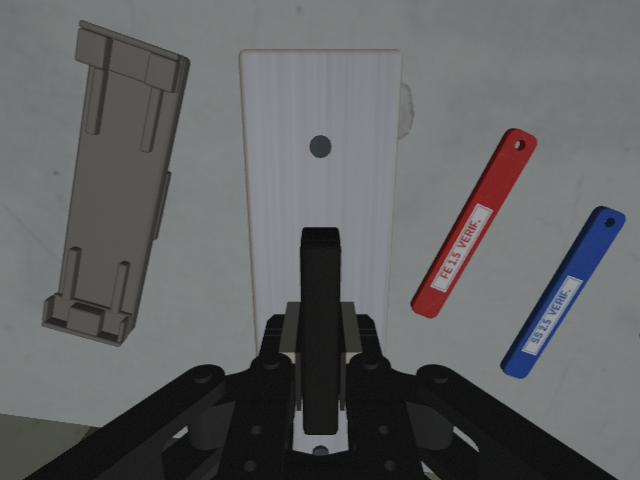

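Lid held, landing area free between right tray and red stick (near end (425,310)). Setting down.

```bash
python3 -m creep '[[0,0,0,0.04,0,0,0],[0,0,0,0.04,0,0,0],[0,0,0,0.02,0,0,0],[0,0,0,0.01,0,0,0],[0,0,0,0.006,0,0,0],[0,0,0,0.004,0,0,0],[0,0,0,0,0,0,0],[0.5,0,0,0,0,0,0],[0.5,0,0,0,0,0,0],[0.5,0,0,0,0,0,0],[0.5,0,0,-0.02,0,0,0],[0.5,0,0,-0.045,0,0,0],[0.7,0,0,-0.045,0,0,0],[0.7,0,0,-0.045,0,0,0],[0.7,0,0,-0.045,0,0,0],[0.7,0,0,0,0,0,0]]'
python3 - <<'E'
from h import *
o,R=st(); im,c=snap('wrist','w4.png')
hsv=cv2.cvtColor(im,cv2.COLOR_RGB2HSV)
b=rect(hsv[...,2]<60,c,.038,proj(c,(.4925,-.137,.038))); print('lidbar',b[:3])
S=(hsv[...,1]>110)&(hsv[...,2]>50)
n,l,s,ce=cv2.connectedComponentsWithStats(S.astype(np.uint8))
for k in range(1,n):
    if s[k,4]>400: print(s[k],ce[k],hsv[l==k].mean(0), rect(S,c,.009,ce[k])[:3])
im,c=snap('top','t2.png')
for cc in ((240,272),): cv2.imwrite('pics/t2c.png',cv2.resize(im[210:335,150:345],None,fx=4,fy=4,interpolation=cv2.INTER_CUBIC)[:,:,::-1])
E
```

```text
t: 7.55
tool_pos: [0.4964, -0.1398, 0.2317]
tool_rot: [3.122, 0.272, 0.021]
contact_force: [0.9, -0.5, 0.8]
opening: 0.0597
t 7.55 tcp [ 0.4964 -0.1398  0.2317] x [0.985 0.173 0.013] y [ 0.173 -0.985  0.009] z [ 0.014 -0.006 -1.   ] f [ 0.9 -0.5  0.8] open 0.0597 q [-0.42 -0.22  1.87 -0.    1.48  0.98]
lidbar (array([ 0.49196932, -0.13684046]), np.float32(10.136436), (np.float32(0.08153537), np.float32(0.012879868)))
[ 386  131   91  148 2682] [434.2453393 196.2546607] [ 12.34265474 178.65398956 109.1562267 ] (array([ 0.50737852, -0.24165589]), np.float32(-13.163261), (np.float32(0.14867614), np.float32(0.02297761)))
[ 571  151   69  150 2228] [607.12926391 216.23653501] [ 68.71678636 156.73518851  82.65260323] (array([ 0.51576531, -0.41166624]), np.float32(3.235649), (np.float32(0.14868227), np.float32(0.021153133)))
[ 460  191   88  138 2155] [506.85290023 251.812529  ] [111.8412993  176.48816705 104.77308585] (array([ 0.46635497, -0.3260681 ]), np.float32(-10.339775), (np.float32(0.14867584), np.float32(0.021782802)))
```

View pics/t2c.png

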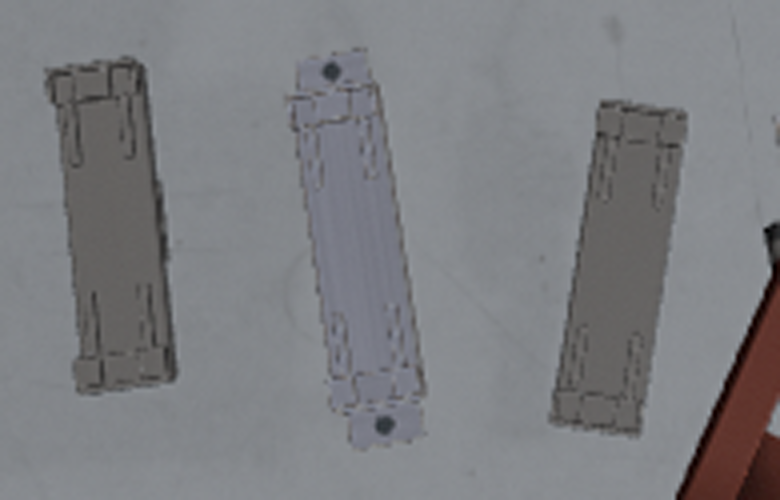

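Lid is set aside; sticks located. Now over to the red stick.

```bash
python3 -m creep '[[0.6,-0.003,0.045,0.02,0,0,0],[0.6,-0.003,0.045,0.03,0,0,0],[0.6,-0.001,0.012,0.03,0,0,0],[0.6,0,0,0.02,0,0,8],[0.6,0,0,0,0,0,8],[0.6,0,0,0,0,0,7],[0.6,0,0,0,0,0,0],[0.6,0,0,0,0,0,0],[0.6,0,0,0,0,0,0]]'
python3 - <<'E'
from h import *
im,c=snap('wrist','w5.png')
hsv=cv2.cvtColor(im,cv2.COLOR_RGB2HSV)
S=(hsv[...,1]>110)&(hsv[...,2]>50)
b=rect(S,c,.009,proj(c,(.507,-.2417,.009)));print(b)
go(b[0],b[1],.003)
E
```

```text
t: 8.55
tool_pos: [0.5026, -0.2361, 0.1241]
tool_rot: [-3.121, 0.354, 0.001]
contact_force: [0.6, -1.1, 0.2]
opening: 0.0511
(array([ 0.50739026, -0.24364541]), np.float32(-13.119011), (np.float32(0.14809467), np.float32(0.020796563)), array([ 315,  106,   34,  216, 4728], dtype=int32))
t 8.6 tcp [ 0.5028 -0.2361  0.1243] x [ 0.975 -0.224 -0.   ] y [-0.224 -0.975 -0.   ] z [-0.  0. -1.] f [-0.2 -0.6  0.4] open 0.0513 q [-0.57 -0.02  1.87  0.    1.29  1.22]
shift [0.0063 0.0063 0.1213] turn z 0.17
```

```bash
python3 -m creep '[[0.6,0.006,0.006,0.04,0,0,0],[0.6,0,0,0.045,0,0,0],[0.6,0,0,0.02,0,0,0],[0.6,0,0,0.012,0,0,0],[0.6,0,0,0.004,0,0,0],[0.6,0,0,0,0,0,0],[0,0,0,0,0,0,0],[0,0,0,0,0,0,0],[0,0,0,0,0,0,0],[0,0,0,0,0,0,0],[0,0,0,0,0,0,0],[0,0,0,-0.01,0,0,0],[0,0,0,-0.045,0,0,0],[0,0,0,-0.045,0,0,0],[0,0,0,-0.05,0,0,0],[0,0,0,-0.05,0,0,0]]' 50
python3 - <<'E'
from h import *
st(); im,c=snap('wrist','w6.png'); go((.5,.17),8.8,.2)
E
```

```text
t: 10.2
tool_pos: [0.5068, -0.2431, 0.2057]
tool_rot: [-3.121, 0.356, 0.0]
contact_force: [0.9, -0.9, -0.9]
opening: 0.0194
t 10.2 tcp [ 0.5068 -0.2431  0.2057] x [ 0.974 -0.225 -0.   ] y [-0.225 -0.974 -0.   ] z [-0.  0. -1.] f [ 0.9 -0.9 -0.9] open 0.0194 q [-0.58 -0.08  1.79  0.    1.43  1.22]
t 10.25 tcp [ 0.5111 -0.2457  0.2169] x [ 0.974 -0.225  0.015] y [-0.225 -0.974  0.006] z [ 0.014 -0.009 -1.   ] f [ 3.4 -1.2  6.1] open 0.0199 q [-0.58 -0.09  1.77  0.    1.44  1.22]
shift [-0.1047 -0.4026  0.0131] turn z -21.82
```

```bash
python3 -m creep '[[0,-0.0114,-0.0447,0,0,0,0],[0,-0.0114,-0.0447,0,0,0,0],[0,-0.0114,-0.0447,0,0,0,0],[0,-0.0114,-0.0447,0,0,0,0],[0,-0.0114,-0.0447,0,0,0,0],[0,-0.0114,-0.0447,0,0,0,0],[0,-0.0114,-0.0447,0,0,0,0],[0,-0.0114,-0.0447,0,0,0,0],[0,-0.0114,-0.0447,0,0,0,0],[0,0,0,0,0,0,-8],[0,0,0,0,0,0,-8],[0,0,0,0,0,0,-7],[0,0,0,0,0,0,0],[0,0,0,0,0,0,0],[0,0,0,0,0,0,0]]'
python3 - <<'E'
from h import *
st(); im,c=snap('wrist','w7.png')
E
```

```text
t: 11.75
tool_pos: [0.4981, 0.1714, 0.2037]
tool_rot: [-3.13, -0.27, -0.0]
contact_force: [0.3, 1.0, 0.4]
opening: 0.0196
t 11.75 tcp [0.4981 0.1714 0.2037] x [0.985 0.171 0.   ] y [ 0.171 -0.985 -0.   ] z [ 0.  0. -1.] f [0.3 1.  0.4] open 0.0196 q [ 0.19 -0.17  1.87  0.    1.44  1.59]
```

View pics/w7.png

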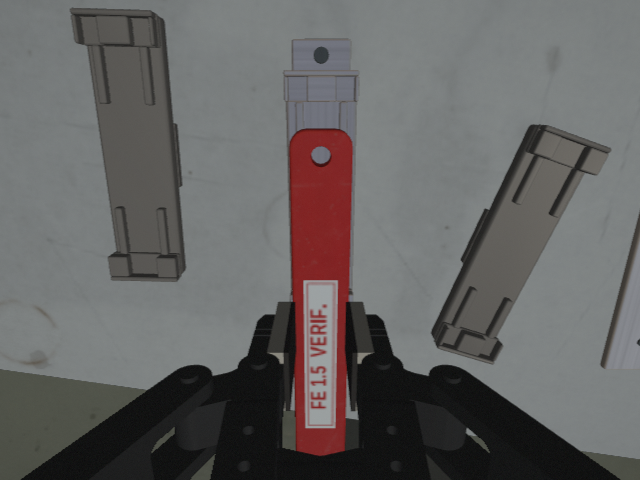

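Red stick is held; dock's far block shows at rows 72–101 with solid middle and notches either side (to be confirmed). I'll compute the dock pose.

```bash
python3 - <<'E'
from h import *
c=calibration('wrist')
P=[back(c,u,.028)[:2] for u in((284.5,72.5),(357,72),(286,101),(355.5,101))]
m=(P[0]+P[1])/2; e=P[1]-P[0]; print('w7 far edge mid',m,np.hypot(*e),'perp ang',np.degrees(np.arctan2(e[1],e[0]))+90, (P[2]+P[3])/2)
# w2: rebuild camera from current rigid offset tool->cam
o,R=st(); Rc=np.array(c['R']);t=np.array(c['t']).ravel()
Rtc=Rc@R; ttc=t+Rc@np.array(o['tool_pos'])
pos=np.array([.5044,.1702,.2031]); x=np.array([.991,.137,.005]);x/=np.linalg.norm(x); z=np.array([.005,.001,-1]);z-=x*(x@z);z/=np.linalg.norm(z); R2=np.c_[x,np.cross(z,x),z]
c2=dict(mtx=c['mtx'],R=Rtc@R2.T); c2['t']=ttc-c2['R']@pos
Q=[back(c2,u,.036)[:2] for u in((276,80),(352,78),(354,326),(291,327))]
far=(Q[0]+Q[1])/2;near=(Q[2]+Q[3])/2;d=far-near
print('lid c',(far+near)/2,np.hypot(*d),np.degrees(np.arctan2(d[1],d[0])))
B=[back(c2,u,.006)[:2] for u in((313,64),(322.5,327))]; d=B[0]-B[1]; print('bolts c',(B[0]+B[1])/2,np.hypot(*d),np.degrees(np.arctan2(d[1],d[0])))
im=cv2.imread('pics/w7.png'); cv2.imwrite('pics/c7.png',cv2.resize(im[30:130,260:380],None,fx=4,fy=4,interpolation=cv2.INTER_CUBIC))
E
```

```text
w7 far edge mid [0.60080728 0.1903258 ] 0.05314332895229643 perp ang 10.280856105793688 [0.58122115 0.18688455]
t 11.8 tcp [0.4981 0.1714 0.2037] x [0.985 0.171 0.   ] y [ 0.171 -0.985 -0.   ] z [ 0.  0. -1.] f [-0.5 -0.5 -1.1] open 0.0199 q [ 0.19 -0.17  1.87  0.    1.44  1.59]
lid c [0.50345601 0.17273795] 0.2015642809198705 9.767647489483267
bolts c [0.50075212 0.17285113] 0.23250459843419133 9.854456164196588
```

View pics/c7.png

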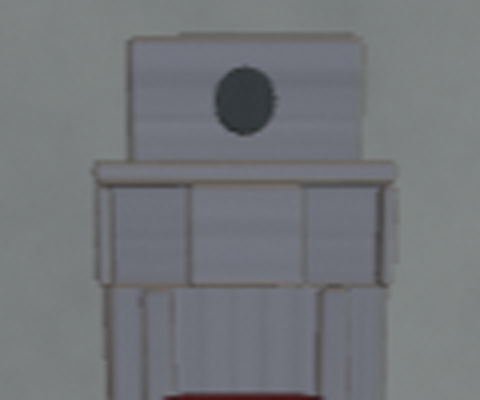

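Far dock end has two notches (crop edges at 110/190 and 303/380), so dock +y points towards the robot; the left tray is headed like it. Laying the stick in.

```bash
python3 -m creep '[[0,0.005,-0.001,0.04,0,0,0],[0,0,0,0.045,0,0,0],[0,0,0,0.045,0,0,0],[0,0,0,0.03,0,0,0],[0,0,0,0.015,0,0,0],[0,0,0,0.007,0,0,0],[0,0,0,0.003,0,0,0],[0,0,0,0,0,0,0]]'
python3 -c "
from h import *
st()"
```

```text
t: 12.6
tool_pos: [0.5045, 0.1737, 0.0204]
tool_rot: [-3.129, -0.273, -0.005]
contact_force: [0.5, 0.5, -1.0]
opening: 0.0197
t 12.6 tcp [0.5045 0.1737 0.0204] x [0.985 0.173 0.003] y [ 0.173 -0.985 -0.   ] z [ 0.003  0.001 -1.   ] f [ 0.5  0.5 -1. ] open 0.0197 q [ 0.19  0.07  1.98 -0.    1.09  1.59]
```

```bash
python3 -m creep '[[0,0,0,0.002,0,0,0],[0,0,0,0,0,0,0],[0.45,0,0,0,0,0,0],[0.45,0,0,0,0,0,0],[0.45,0,0,0,0,0,0],[0.45,0,0,-0.015,0,0,0],[0.6,0,0,-0.045,0,0,0],[0.8,0,0,-0.045,0,0,0],[1,0,0,-0.045,0,0,0],[1,-0.02,-0.045,-0.03,0,0,0],[1,-0.02,-0.045,-0.02,0,0,0],[1,0,0,0,0,0,0],[1,0,0,0,0,0,0],[1,0,0,0,0,0,0]]'
python3 - <<'E'
from h import *
st(); im,c=snap('wrist','w8.png')
import pickle; pickle.dump(c,open('c8.pkl','wb'))
for n in ('tray_a',):print([(np.round(d['extent']).astype(int).tolist(),round(d['conf'],2)) for d in models.search_frame('wrist',n)])
hsv=cv2.cvtColor(im,cv2.COLOR_RGB2HSV)
S=(hsv[...,1]>110)&(hsv[...,2]>50)
print(rect(S,c,.023,proj(c,(.503,.173,.023)))[:3])
E
```

```text
t: 14.0
tool_pos: [0.4531, 0.2467, 0.211]
tool_rot: [3.129, 0.272, -0.001]
contact_force: [-0.3, 0.1, -0.2]
opening: 0.0853
t 14.0 tcp [0.4531 0.2467 0.211 ] x [ 0.985  0.173 -0.001] y [ 0.173 -0.985  0.001] z [-0.001 -0.001 -1.   ] f [-0.3  0.1 -0.2] open 0.0853 q [ 0.35 -0.2   1.88 -0.    1.46  1.75]
[([518, 82, 640, 330], 0.9), ([194, 0, 276, 244], 0.86)]
(array([0.5034588 , 0.17607942]), np.float32(9.84169), (np.float32(0.14849813), np.float32(0.022497809)))
```

View pics/w8.png

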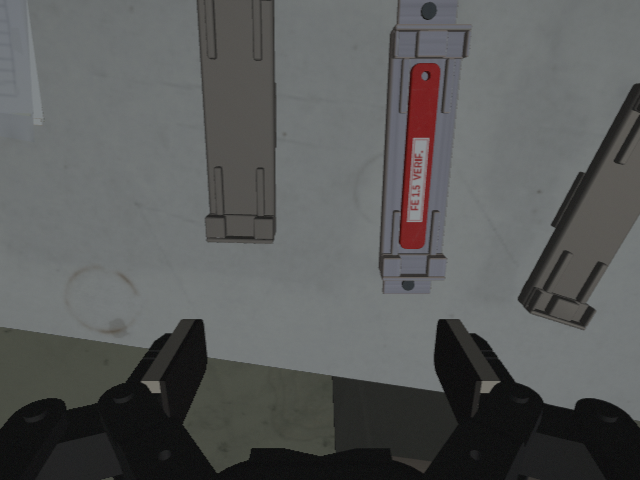

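Stick lies in the pocket, and the near dock end shows the single middle notch ((415,265)), confirming heading. Now locate tray_a.

```bash
python3 - <<'E'
from h import *
im,c=snap('top','t3.png')
hsv=cv2.cvtColor(im,cv2.COLOR_RGB2HSV); m=hsv[...,2]<105
m=cv2.morphologyEx(m.astype(np.uint8),cv2.MORPH_CLOSE,np.ones((5,5)))
for p in((177,266),(305,277)): r=rect(m,c,.03,p);print(r)
r=rect(m,c,.03,(177,266)); go(r[0],r[1],.2)
E
```

```text
(array([0.58625305, 0.18267341]), np.float32(10.703415), (np.float32(0.07387954), np.float32(0.056332953)), array([223, 223,  24,  31, 303], dtype=int32))
(array([0.48972961, 0.00399866]), np.float32(-8.448982), (np.float32(0.20475505), np.float32(0.05643628)), array([ 287,  235,   35,   84, 1828], dtype=int32))
t 14.15 tcp [0.4532 0.2463 0.2103] x [ 0.985  0.172 -0.002] y [ 0.172 -0.985  0.001] z [-0.002 -0.001 -1.   ] f [-0.5  0.1 -0.1] open 0.0857 q [ 0.35 -0.2   1.88 -0.    1.46  1.75]
shift [0.1201 0.0854 0.0102] turn z -0.83
```

```bash
python3 - <<'E'
from h import *
im=cv2.imread('pics/t2.png')[:,:,::-1].copy(); c=calibration('top')
hsv=cv2.cvtColor(im,cv2.COLOR_RGB2HSV); m=hsv[...,2]<105
m=cv2.morphologyEx(m.astype(np.uint8),cv2.MORPH_CLOSE,np.ones((5,5)))
r=rect(m,c,.03,(177,266));print(r); go(r[0],r[1],.2)
E
```

```text
(array([0.51589334, 0.31994164]), np.float32(8.332413), (np.float32(0.20654131), np.float32(0.06584081)), array([ 161,  224,   34,   85, 1990], dtype=int32))
t 14.15 tcp [0.4532 0.2463 0.2103] x [ 0.985  0.172 -0.002] y [ 0.172 -0.985  0.001] z [-0.002 -0.001 -1.   ] f [-0.5  0.1 -0.1] open 0.0857 q [ 0.35 -0.2   1.88 -0.    1.46  1.75]
shift [ 0.0744 -0.0619  0.0102] turn z 1.54
```

```bash
python3 -m creep '[[1,0.037,-0.033,0.004,0,0,0],[1,0.037,-0.033,0.003,0,0,2],[1,0,0,0,0,0,0],[1,0,0,0,0,0,0],[1,0,0,0,0,0,0]]'
python3 - <<'E'
from h import *
st(); im,c=snap('wrist','w9.png')
import pickle; pickle.dump(c,open('c9.pkl','wb'))
E
```

```text
t: 14.65
tool_pos: [0.5146, 0.3242, 0.2042]
tool_rot: [3.134, 0.217, -0.001]
contact_force: [-0.1, 0.3, -0.1]
opening: 0.0858
t 14.65 tcp [0.5146 0.3242 0.2042] x [ 0.99   0.138 -0.001] y [ 0.138 -0.99   0.   ] z [-0.001 -0.001 -1.   ] f [-0.1  0.3 -0.1] open 0.0858 q [ 0.44  0.03  1.68 -0.    1.43  1.87]
```

View pics/w9.png

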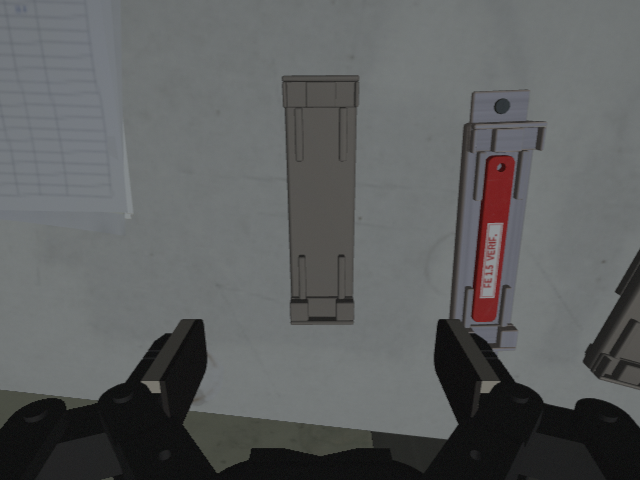

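Tray_a sits straight below, from (282,76) to (353,323), its one-notch end nearest the robot.

```bash
cat >> h.py <<'E'
def tray(im,c,z,near,thr=105):
    hsv=cv2.cvtColor(np.ascontiguousarray(im),cv2.COLOR_RGB2HSV); m=(hsv[...,2]<thr).astype(np.uint8)
    m=cv2.morphologyEx(m,cv2.MORPH_CLOSE,np.ones((5,5)))
    return rect(m,c,z,near)
E
python3 - <<'E'
from h import *
import pickle
c=pickle.load(open('c9.pkl','rb')); im=cv2.imread('pics/w9.png')[:,:,::-1]
r=tray(im,c,.036,(320,200)); print(r)
u=np.array([back(c,p,.036)[:2] for p in((282,75.5),(358,75.5),(291,324),(353.5,324))]); print(u.mean(0), (u[0]+u[1]-u[2]-u[3])/2)
go(r[0],r[1],.03)
E
```

```text
(array([0.51525903, 0.32298774]), np.float32(8.321564), (np.float32(0.20298721), np.float32(0.060480677)), array([  281,    75,    81,   250, 17344], dtype=int32))
[0.51486039 0.32457329] [0.20009671 0.02997296]
t 14.7 tcp [0.5146 0.3242 0.2048] x [0.99  0.138 0.   ] y [ 0.138 -0.99   0.   ] z [ 0.  0. -1.] f [ 0.6 -0.1 -0.2] open 0.0853 q [ 0.44  0.03  1.68 -0.    1.43  1.87]
shift [0.0005 0.0013 0.1748] turn z -0.41
```

```bash
python3 -m creep '[[1,0,0,0.045,0,0,-0.5],[1,0,0,0.045,0,0,0],[1,0,0,0.045,0,0,0],[1,0,0,0.04,0,0,0],[1,0,0,0.018,0,0,0],[1,0,0,0.009,0,0,0],[1,0,0,0,0,0,0],[0,0,0,0,0,0,0],[0,0,0,0,0,0,0],[0,0,0,0,0,0,0],[0,0,0,0,0,0,0],[0,0,0,0,0,0,0]]' 70
python3 -c "
from h import *
st()"
```

```text
t: 15.9
tool_pos: [0.5167, 0.326, 0.0054]
tool_rot: [-3.131, -0.232, -0.007]
contact_force: [-0.5, -1.5, 7.2]
opening: 0.0542
t 15.9 tcp [0.5167 0.326  0.0054] x [0.989 0.147 0.005] y [ 0.147 -0.989 -0.001] z [ 0.004  0.002 -1.   ] f [-0.5 -1.5  7.2] open 0.0542 q [ 0.44  0.26  1.79 -0.    1.09  1.86]
```

```bash
python3 -m creep '[[0,0,0,-0.01,0,0,0],[0,0,0,-0.04,0,0,0],[0,0,0,-0.045,0,0,0],[0,0,0,-0.045,0,0,0],[0,0,0,-0.045,0,0,0],[0,0,0.045,0,0,0,0],[0,0,0.045,0,0,0,0],[0,-0.02,0.045,0,0,0,0],[0,0,0.015,0,0,0,0],[0,0,0,0,0,0,-1.5],[0,0,0,0,0,0,0],[0,0,0,0,0,0,0],[0,0,0,0,0,0,0]]'
python3 - <<'E'
from h import *
st(); im,c=snap('wrist','w10.png')
import pickle; pickle.dump(c,open('c10.pkl','wb'))
E
```

```text
t: 17.2
tool_pos: [0.517, 0.1749, 0.1875]
tool_rot: [-3.129, -0.275, 0.0]
contact_force: [-0.1, -0.1, -2.2]
opening: 0.054
t 17.2 tcp [0.517  0.1749 0.1875] x [ 0.985  0.175 -0.   ] y [ 0.175 -0.985 -0.   ] z [-0.  0. -1.] f [-0.1 -0.1 -2.2] open 0.054 q [ 0.19 -0.11  1.84  0.    1.41  1.58]
```

View pics/w10.png

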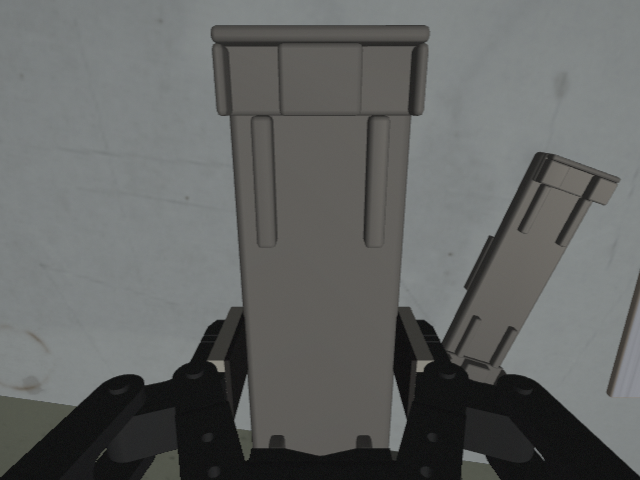

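Tray is held level with its two-lug end far, as on the dock. Computing offsets tray↔tool and dock↔tool.

```bash
python3 - <<'E'
from h import *
import pickle
c=pickle.load(open('c10.pkl','rb')); o,R=st(); tp=np.array(o['tool_pos'])
for k in(.026,.0306,.035):
    a,b=[R.T@(back(c,p,tp[2]+k)-tp) for p in((211.5,26),(430,26))]; e=b-a
    print(k,'width',np.hypot(*e[:2]),'mid tool',np.round((a+b)/2,4),'skew deg',np.degrees(np.arctan2(e[0],e[1])))
# dock in w7
R7=np.c_[[.985,.171,0],[.171,-.985,0],[0,0,-1]]; t7=np.array([.4981,.1714,.2037])
Rc=np.array(c['R']);Rtc=Rc@R; ttc=np.array(c['t']).ravel()+Rc@tp
c7=dict(mtx=c['mtx'],R=Rtc@R7.T); c7['t']=ttc-c7['R']@t7
a,b=[back(c7,p,.028) for p in((283.75,70.2),(358.75,70.2))]; m=(a+b)/2; print('dock far',m,np.linalg.norm(b-a))
ax=np.array([np.cos(np.radians(10)),np.sin(np.radians(10))]); print('dock c',m[:2]-.102*ax)
E
```

```text
t 17.25 tcp [0.517  0.1748 0.1874] x [ 0.985  0.175 -0.   ] y [ 0.175 -0.985 -0.   ] z [-0.  0. -1.] f [ 0.2  0.2 -2.2] open 0.054 q [ 0.19 -0.11  1.84  0.    1.41  1.58]
0.026 width 0.056627360295505136 mid tool [ 0.1005 -0.0013 -0.026 ] skew deg 0.03705509132183044
0.0306 width 0.05438588521256095 mid tool [ 0.0997 -0.0013 -0.0306] skew deg 0.03705509132194576
0.035 width 0.05224186556800562 mid tool [ 0.099  -0.0013 -0.035 ] skew deg 0.03705509132185953
dock far [0.60193723 0.1901579  0.028     ] 0.054893187900003644
dock c [0.50148684 0.17244579]
```

```bash
python3 -m creep '[[0,-0.0136,0.0005,0.03,0,0,0],[0,0,0,0.045,0,0,0],[0,0,0,0.04,0,0,0],[0,0,0,0.02,0,0,0],[0,0,0,0.007,0,0,0],[0,0,0,0,0,0,0],[0,0,0,0,0,0,0]]'
python3 - <<'E'
from h import *
st(); im,c=snap('wrist','w11.png')
import pickle; pickle.dump(c,open('c11.pkl','wb'))
cv2.imwrite('pics/c11.png',cv2.resize(im[0:130,190:450],None,fx=3,fy=3,interpolation=cv2.INTER_CUBIC)[:,:,::-1])
E
```

```text
t: 17.95
tool_pos: [0.505, 0.1715, 0.0471]
tool_rot: [-3.129, -0.274, -0.004]
contact_force: [-0.0, -0.2, -1.7]
opening: 0.0544
t 17.95 tcp [0.505  0.1715 0.0471] x [0.985 0.174 0.003] y [ 0.174 -0.985 -0.   ] z [ 0.003  0.001 -1.   ] f [-0.  -0.2 -1.7] open 0.0544 q [0.19 0.02 1.97 0.   1.14 1.58]
```

View pics/c11.png

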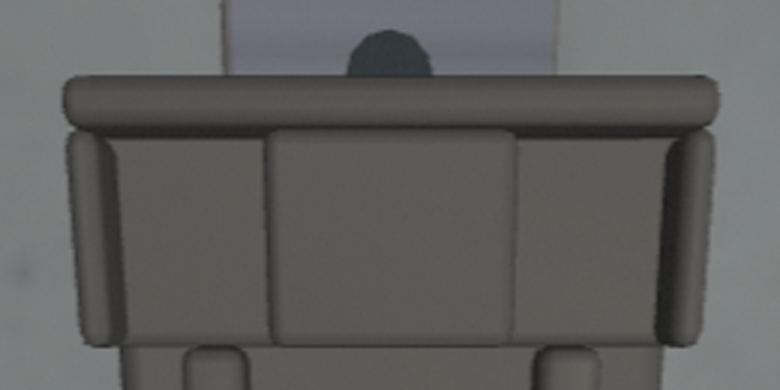

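```bash
python3 - <<'E'
from h import *
import pickle
c=pickle.load(open('c11.pkl','rb')); o,R=st(); tp=np.array(o['tool_pos'])
for n,p,z in(('trayfar',(320.3,25.5),tp[2]+.0285),('bolt z0',(320,24),0),('bolt z6',(320,24),.006),('bolt z10',(320,24),.010)):
    print(n,np.round(R.T@(back(c,p,z)-tp),4))
a,b=[back(c,p,.006) for p in((190+223/3,10),(190+558/3,10))]; print('footwidth@6mm',np.linalg.norm(a-b))
R7=np.c_[[.985,.171,0],[.171,-.985,0],[0,0,-1]]; t7=np.array([.4981,.1714,.2037])
Rc=np.array(c['R']);Rtc=Rc@R; ttc=np.array(c['t']).ravel()+Rc@tp
c7=dict(mtx=c['mtx'],R=Rtc@R7.T); c7['t']=ttc-c7['R']@t7
f=R7.T@(back(c7,(321.25,70.2),.028)-t7)
for z in(0,.006,.01): print('w7 bolt - far edge',z,np.round(R7.T@(back(c7,(321.25,55.2),z)-t7)-f,4))
a,b=[back(c7,p,.006) for p in((260+130/4,50),(260+363/4,50))]; print('w7 footwidth@6mm',np.linalg.norm(a-b))
E
```

```text
t 18.0 tcp [0.5054 0.1715 0.0476] x [0.985 0.173 0.004] y [ 0.173 -0.985 -0.   ] z [ 0.004  0.001 -1.   ] f [-0.9 -0.2 -1.1] open 0.054 q [ 0.19  0.02  1.97 -0.    1.14  1.58]
trayfar [ 0.0998 -0.0014 -0.0281]
bolt z0 [ 0.1133 -0.0015  0.048 ]
bolt z6 [ 0.1123 -0.0015  0.042 ]
bolt z10 [ 0.1116 -0.0015  0.038 ]
footwidth@6mm 0.04520929500144734
w7 bolt - far edge 0 [0.013 0.    0.028]
w7 bolt - far edge 0.006 [0.0124 0.     0.022 ]
w7 bolt - far edge 0.01 [0.012 0.    0.018]
w7 footwidth@6mm 0.04483244403527464
```

Laterally the tray (centre 391 in the crop) and dock foot (390.5) line up; fore-aft agrees to <1 mm. Lowering.

```bash
python3 -m creep '[[0,0,0,0.008,0,0,0],[0,0,0,0.004,0,0,0],[0,0,0,0.004,0,0,0],[0,0,0,0.003,0,0,0],[0,0,0,0.002,0,0,0],[0,0,0,0,0,0,0],[0,0,0,0,0,0,0]]'
python3 -c "
from h import *
st()"
```

```text
t: 18.7
tool_pos: [0.5036, 0.1709, 0.0255]
tool_rot: [3.13, 0.273, -0.002]
contact_force: [-4.8, -1.4, 5.4]
opening: 0.054
t 18.7 tcp [0.5036 0.1709 0.0255] x [ 0.985  0.173 -0.001] y [ 0.173 -0.985 -0.   ] z [-0.001 -0.    -1.   ] f [-4.8 -1.4  5.4] open 0.054 q [0.19 0.06 1.98 0.   1.11 1.58]
```

```bash
python3 -m creep '[[0,0,0,0.0015,0,0,0],[0,0,0,0,0,0,0],[1,0,0,0,0,0,0],[1,0,0,0,0,0,0],[1,0,0,0,0,0,0],[1,0,0,-0.01,0,0,0],[1,0,0,-0.04,0,0,0],[1,0,0,-0.045,0,0,0],[1,0,0,-0.045,0,0,0],[1,0,0,-0.045,0,0,0],[1,0,0,0,0,0,0],[1,0,0,0,0,0,0]]'
python3 - <<'E'
from h import *
o,R=st(); im,c=snap('wrist','w12.png')
import pickle; pickle.dump(c,open('c12.pkl','wb'))
for z in(.056,.064):
  r=tray(im,c,z,(320,200)); print(z,r[:3])
im,c=snap('top','t4.png'); hsv=cv2.cvtColor(im,cv2.COLOR_RGB2HSV)
S=(hsv[...,1]>110)&(hsv[...,2]>50)
for q in((.466,-.326,.009),(.5157,-.4117,.009)): print(rect(S,c,.009,proj(c,q))[:3])
E
```

```text
t: 19.9
tool_pos: [0.5047, 0.1712, 0.2104]
tool_rot: [-3.129, -0.273, -0.007]
contact_force: [-0.3, -0.4, -0.8]
opening: 0.0854
t 19.9 tcp [0.5047 0.1712 0.2104] x [0.985 0.173 0.004] y [ 0.173 -0.985 -0.   ] z [ 0.004  0.001 -1.   ] f [-0.3 -0.4 -0.8] open 0.0854 q [ 0.19 -0.16  1.85 -0.    1.44  1.58]
0.056 (array([0.51140684, 0.1737839 ]), np.float32(10.157524), (np.float32(0.2206292), np.float32(0.056553964)))
0.064 (array([0.51334721, 0.17411992]), np.float32(10.157524), (np.float32(0.21468467), np.float32(0.055030223)))
(array([ 0.46641302, -0.32755908]), np.float32(-10.360123), (np.float32(0.14818221), np.float32(0.022152975)))
(array([ 0.5163545 , -0.41350225]), np.float32(3.197342), (np.float32(0.14642024), np.float32(0.019923469)))
```

View pics/w12.png

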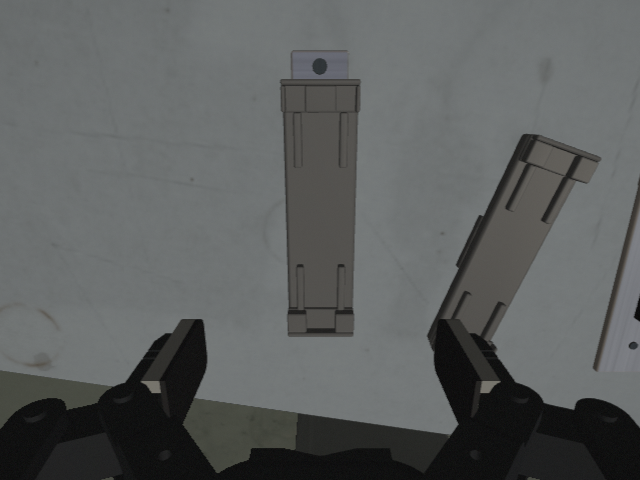

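Tray_a is seated on the dock ((281,80)–(353,336)), one notch nearest the robot. Now the blue stick.

```bash
python3 -m creep '[[0.6,-0.0113,0.044,0,0,0,0],[0.6,-0.0113,0.044,0,0,0,0],[0.6,-0.0113,0.044,0,0,0,0],[0.6,-0.0113,0.044,0,0,0,0],[0.6,-0.0113,0.044,0,0,0,0],[0.6,-0.0113,0.044,0,0,0,0],[0.6,-0.0113,0.044,0,0,0,0],[0.6,-0.0113,0.044,0,0,0,0],[0.6,-0.0113,0.044,0,0,0,0],[0.6,-0.0113,0.044,0,0,0,0],[0.6,-0.0113,0.044,0,0,0,0],[0.6,0,0,0.04,0,0,7],[0.6,0,0,0.04,0,0,7],[0.6,0,0,0,0,0,6.4],[0.6,0,0,0,0,0,0],[0.6,0,0,0,0,0,0],[0.6,0,0,0,0,0,0]]'
cat > stick.py <<'E'
from h import *
import sys
x,y=float(sys.argv[1]),float(sys.argv[2])
im,c=snap('wrist','s_%s.png'%sys.argv[3])
hsv=cv2.cvtColor(im,cv2.COLOR_RGB2HSV)
S=(hsv[...,1]>110)&(hsv[...,2]>45)
b=rect(S,c,.009,proj(c,(x,y,.009)));print(b)
go(b[0],b[1],.003)
E
python3 stick.py .4664 -.3268 blue
```

```text
t: 21.7
tool_pos: [0.4655, -0.3275, 0.1287]
tool_rot: [3.128, -0.283, 0.002]
contact_force: [-1.0, 0.1, -0.4]
opening: 0.0513
(array([ 0.46619079, -0.32751995]), np.float32(-10.361023), (np.float32(0.1480797), np.float32(0.021156052)), array([ 305,  116,   33,  210, 4519], dtype=int32))
t 21.75 tcp [ 0.4656 -0.3275  0.1289] x [ 0.984 -0.18   0.001] y [-0.18  -0.984  0.001] z [ 0.001 -0.001 -1.   ] f [-0.1  0.5  0.9] open 0.0513 q [-0.74  0.    1.84  0.    1.3   1.01]
shift [ 0.0004 -0.0002  0.1259] turn z 0.01
```

```bash
python3 -m creep '[[0.6,0.0004,0.001,0.045,0,0,0],[0.6,0,0,0.045,0,0,0],[0.6,0,0,0.02,0,0,0],[0.6,0,0,0.012,0,0,0],[0.6,0,0,0.003,0,0,0],[0.6,0,0,0,0,0,0],[0,0,0,0,0,0,0],[0,0,0,0,0,0,0],[0,0,0,0,0,0,0],[0,0,0,0,0,0,0],[0,0,0,0,0,0,0],[0,0,0,-0.01,0,0,0],[0,0,0,-0.045,0,0,0],[0,0,0,-0.045,0,0,0],[0,0,0,-0.05,0,0,0],[0,0,0,-0.05,0,0,0],[0,0,0,0,0,0,0],[0,0,0,0,0,0,0]]' 50
python3 -c "
from h import *
go((.504,.1715),10,.2)"
```

```text
t: 23.55
tool_pos: [0.4659, -0.3289, 0.2055]
tool_rot: [3.126, -0.285, 0.005]
contact_force: [-0.6, 0.1, -1.0]
opening: 0.0196
t 23.55 tcp [ 0.4659 -0.3289  0.2055] x [ 0.983 -0.181  0.004] y [-0.181 -0.983  0.002] z [ 0.003 -0.003 -1.   ] f [-0.6  0.1 -1. ] open 0.0196 q [-0.75 -0.06  1.77 -0.    1.43  1.01]
shift [-0.0531 -0.499   0.0041] turn z -20.43
```

```bash
python3 -m creep '[[0,-0.0048,-0.0454,0,0,0,0],[0,-0.0048,-0.0454,0,0,0,0],[0,-0.0048,-0.0454,0,0,0,0],[0,-0.0048,-0.0454,0,0,0,0],[0,-0.0048,-0.0454,0,0,0,0],[0,-0.0048,-0.0454,0,0,0,0],[0,-0.0048,-0.0454,0,0,0,0],[0,-0.0048,-0.0454,0,0,0,0],[0,-0.0048,-0.0454,0,0,0,0],[0,-0.0048,-0.0454,0,0,0,0],[0,-0.0048,-0.0454,0,0,0,0],[0,0,0,0,0,0,-7],[0,0,0,0,0,0,-7],[0,0,0,0.02,0,0,-6.4],[0,0,0,0.02,0,0,0],[0,0,0,0,0,0,0],[0,0,0,0,0,0,0]]'
python3 - <<'E'
from h import *
go((.504,.1715),10,.046); im,c=snap('wrist','w13.png')
E
```

```text
t: 25.25
tool_pos: [0.5024, 0.1721, 0.1611]
tool_rot: [3.129, 0.273, -0.006]
contact_force: [0.4, 0.5, -0.1]
opening: 0.0195
t 25.25 tcp [0.5024 0.1721 0.1611] x [ 0.985  0.173 -0.004] y [ 0.173 -0.985  0.   ] z [-0.004 -0.001 -1.   ] f [ 0.4  0.5 -0.1] open 0.0195 q [ 0.19 -0.12  1.9   0.    1.36  1.59]
shift [0.0019 0.0009 0.1151] turn z -0.04
```

View pics/w13.png

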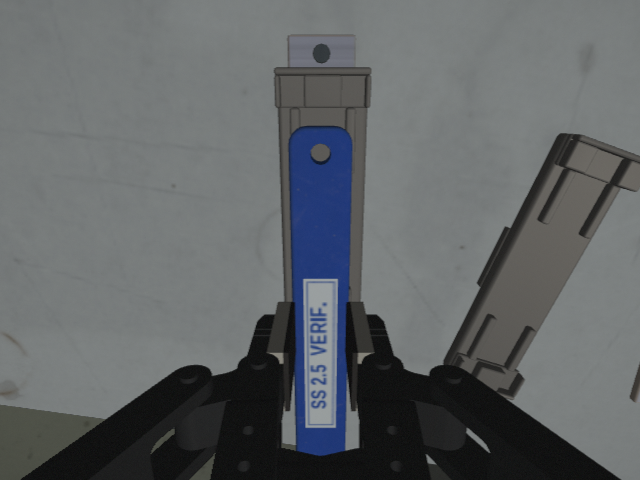

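Blue stick held straight, over the tray's pocket (tray centreline u≈322, stick u≈320). Lowering it (14 pictures viewed so far; I'll check numerically from here).

```bash
python3 -m creep '[[0,0.002,0.0005,0.04,0,0,0],[0,0,0,0.04,0,0,0],[0,0,0,0.018,0,0,0],[0,0,0,0.01,0,0,0],[0,0,0,0.005,0,0,0],[0,0,0,0.002,0,0,0],[0,0,0,0,0,0,0],[0,0,0,0,0,0,0],[0.45,0,0,0,0,0,0],[0.45,0,0,0,0,0,0],[0.45,0,0,0,0,0,0],[0.45,0,0,-0.015,0,0,0],[0.6,0,0,-0.045,0,0,0],[0.8,0,0,-0.045,0,0,0],[1,0,0,-0.045,0,0,0],[1,0,0,-0.02,0,0,0],[1,0,0,0,0,0,0],[1,0,0,0,0,0,0]]'
python3 - <<'E'
from h import *
st(); im,c=snap('wrist','w14.png')
hsv=cv2.cvtColor(im,cv2.COLOR_RGB2HSV); S=(hsv[...,1]>110)&(hsv[...,2]>45)
print('stick',rect(S,c,.051,proj(c,(.504,.172,.051))))
print('tray',tray(im,c,.056,(320,200),112)[:4])
im,c=snap('top','t5.png'); r=tray(im,c,.03,proj(c,(.4897,.004,.03))); print('tray_b',r)
go(r[0],r[1],.2)
E
```

```text
t: 27.1
tool_pos: [0.5058, 0.1723, 0.2185]
tool_rot: [-3.13, -0.273, -0.002]
contact_force: [-1.0, -0.2, -0.7]
opening: 0.0854
t 27.1 tcp [0.5058 0.1723 0.2185] x [0.985 0.173 0.001] y [ 0.173 -0.985 -0.   ] z [ 0.001  0.    -1.   ] f [-1.  -0.2 -0.7] open 0.0854 q [ 0.19 -0.16  1.84  0.    1.46  1.59]
stick (array([0.50607598, 0.17374535]), np.float32(10.060997), (np.float32(0.14861983), np.float32(0.021442385)), array([ 306,  115,   29,  183, 3397], dtype=int32))
tray (array([0.50925004, 0.18600279]), np.float32(10.072098), (np.float32(0.22153851), np.float32(0.08168033)), array([  254,    52,   108,   281, 17824], dtype=int32))
tray_b (array([0.48972961, 0.00399866]), np.float32(-8.448982), (np.float32(0.20475505), np.float32(0.05643628)), array([ 287,  235,   35,   84, 1821], dtype=int32))
t 27.2 tcp [0.5047 0.172  0.2161] x [ 0.985  0.173 -0.003] y [ 0.173 -0.985  0.   ] z [-0.003 -0.001 -1.   ] f [ 0.4 -0.2 -0.4] open 0.0857 q [ 0.19 -0.16  1.84  0.    1.46  1.59]
shift [-0.0438  0.1629  0.0162] turn z 18.42
```

Stick lies flat in the tray pocket (148.6 × 21.4 at the expected height, 10.1°). Tray_b is undisturbed; I'll half-turn the tool first, grasp it, then turn back.

```bash
python3 -m creep '[[1,-0.011,0.0408,0.004,0,0,0],[1,-0.011,0.0408,0.004,0,0,0],[1,-0.011,0.0408,0.004,0,0,0],[1,-0.011,0.0408,0.004,0,0,0],[1,0,0,0,0,0,-8.5],[1,0,0,0,0,0,-8.5],[1,0,0,0,0,0,-8.5],[1,0,0,0,0,0,-8.5],[1,0,0,0,0,0,-8.5],[1,0,0,0,0,0,-8.5],[1,0,0,0,0,0,-8.5],[1,0,0,0,0,0,-8.5],[1,0,0,0,0,0,-8.5],[1,0,0,0,0,0,-8.5],[1,0,0,0,0,0,-8.5],[1,0,0,0,0,0,-8.5],[1,0,0,0,0,0,-8.5],[1,0,0,0,0,0,-8.5],[1,0,0,0,0,0,-8.5],[1,0,0,0,0,0,-8.5]]'
python3 -m creep '[[1,0,0,0,0,0,-8.5],[1,0,0,0,0,0,-8.5],[1,0,0,0,0,0,-8.5],[1,0,0,0,0,0,0],[1,0,0,0,0,0,0],[1,0,0,0,0,0,0]]'
python3 - <<'E'
from h import *
st(); im,c=snap('wrist','w15.png')
for thr in (95,105,112):
  r=tray(im,c,.036,(320,200),thr); print('tray_b',r)
go(r[0],r[1],.002)
E
```

```text
t: 29.2
tool_pos: [0.4895, 0.0041, 0.1995]
tool_rot: [-0.909, -3.003, 0.001]
contact_force: [-0.6, 0.3, 0.2]
opening: 0.0853
t: 29.8
tool_pos: [0.4903, 0.004, 0.2011]
tool_rot: [-0.237, -3.131, -0.0]
contact_force: [-0.1, 0.8, 1.1]
opening: 0.0852
t 29.8 tcp [0.4903 0.004  0.2011] x [-0.989  0.15   0.002] y [0.15  0.989 0.   ] z [-0.002  0.    -1.   ] f [-0.1  0.8  1.1] open 0.0852 q [-0.14 -0.26  1.95  0.    1.45 -1.56]
tray_b (array([0.4879424 , 0.00580473]), np.float32(-8.471878), (np.float32(0.20238975), np.float32(0.055811863)), array([  282,    78,    78,   251, 17142], dtype=int32))
tray_b (array([0.48847079, 0.00602065]), np.float32(-8.434334), (np.float32(0.20339307), np.float32(0.056281585)), array([  282,    78,    79,   252, 17383], dtype=int32))
tray_b (array([0.48845348, 0.00584001]), np.float32(-8.328415), (np.float32(0.20346296), np.float32(0.056708183)), array([  281,    78,    80,   252, 17570], dtype=int32))
t 29.85 tcp [0.4904 0.0039 0.2013] x [-0.989  0.15   0.001] y [ 0.15   0.989 -0.   ] z [-0.001  0.    -1.   ] f [-0.3  0.1 -0. ] open 0.0857 q [-0.14 -0.26  1.95  0.    1.45 -1.56]
shift [0.002  0.0016 0.1993] turn z -0.3
```

```bash
python3 -m creep '[[1,0.0015,0.002,0.045,0,0,0],[1,0,0,0.045,0,0,0],[1,0,0,0.045,0,0,0],[1,0,0,0.038,0,0,0],[1,0,0,0.018,0,0,0],[1,0,0,0.008,0,0,0],[1,0,0,0,0,0,0],[0,0,0,0,0,0,0],[0,0,0,0,0,0,0],[0,0,0,0,0,0,0],[0,0,0,0,0,0,0],[0,0,0,0,0,0,0],[0,0,0,0,0,0,0]]' 70
python3 -c "
from h import *
st()"
python3 -m creep '[[0,0,0,-0.01,0,0,0],[0,0,0,-0.04,0,0,0],[0,0,0,-0.045,0,0,0],[0,0,0,-0.045,0,0,0],[0,0,0,-0.045,0,0,0],[0,0,0,0,0,0,8.5],[0,0,0,0,0,0,8.5],[0,0,0,0,0,0,8.5],[0,0,0,0,0,0,8.5],[0,0,0,0,0,0,8.5],[0,0,0,0,0,0,8.5],[0,0,0,0,0,0,8.5],[0,0,0,0,0,0,8.5],[0,0,0,0,0,0,8.5],[0,0,0,0,0,0,8.5],[0,0,0,0,0,0,8.5],[0,0,0,0,0,0,8.5],[0,0,0,0,0,0,8.5],[0,0,0,0,0,0,8.5],[0,0,0,0,0,0,8.5]]'
python3 -m creep '[[0,0,0,0,0,0,8.5],[0,0,0,0,0,0,8.5],[0,0,0,0,0,0,8.5],[0,0,0,0,0,0,8.5],[0,0,0,0,0,0,0],[0,0,0,0,0,0,0],[0,0,0,0,0,0,0]]'
python3 -c "
from h import *
go((.5037,.1712),10,.19)"
```

```text
t: 31.15
tool_pos: [0.4917, 0.0058, 0.0054]
tool_rot: [0.233, 3.128, -0.001]
contact_force: [-0.7, -0.2, 6.1]
opening: 0.0538
t 31.15 tcp [0.4917 0.0058 0.0054] x [-0.989  0.148 -0.005] y [ 0.148  0.989 -0.   ] z [ 0.004 -0.001 -1.   ] f [-0.7 -0.2  6.1] open 0.0538 q [-0.14 -0.    2.08 -0.    1.06 -1.56]
t: 33.15
tool_pos: [0.4889, 0.0062, 0.188]
tool_rot: [-2.916, -1.167, 0.001]
contact_force: [0.6, -0.7, -1.4]
opening: 0.0542
t: 33.85
tool_pos: [0.4893, 0.0061, 0.188]
tool_rot: [-3.129, -0.276, 0.0]
contact_force: [0.0, 0.5, -1.7]
opening: 0.054
t 33.85 tcp [0.4893 0.0061 0.188 ] x [ 0.985  0.175 -0.   ] y [ 0.175 -0.985 -0.   ] z [-0.  0. -1.] f [ 0.   0.5 -1.7] open 0.054 q [-0.14 -0.25  1.97  0.    1.42  1.26]
shift [ 0.043 -0.16  -0.002] turn z 0.09
```

```bash
cat > held.py <<'E'
from h import *
import sys
def edges(im):
    V=cv2.cvtColor(np.ascontiguousarray(im),cv2.COLOR_RGB2HSV)[...,2].astype(int)
    cols=[260,300,340,380]
    top=[int(np.argmax(V[:80,u]<100)) for u in cols]
    row=[(int(200+np.argmax(V[r,200:300]<100)),int(440-np.argmax(V[r,440:340:-1]<100))) for r in(32,36,60,90)]
    return top,row
if __name__=='__main__':
    im,c=snap('wrist',sys.argv[1]); print('now',edges(im)); print('w10',edges(cv2.imread('pics/w10.png')[:,:,::-1]))
E
python3 held.py w16.png
```

```text
now ([24, 24, 24, 24], [(210, 430), (211, 429), (213, 428), (215, 425)])
w10 ([25, 25, 25, 25], [(211, 429), (211, 428), (213, 427), (215, 424)])
```

Held tray_b sits in the grip just as tray_a did (within 1 px). Over the stack.

```bash
python3 -m creep '[[0,0.0107,-0.04,0,0,0,0],[0,0.0107,-0.04,0,0,0,0],[0,0.0107,-0.04,0,0,0,0],[0,0.0107,-0.04,0,0,0,0],[0,0,0,0.04,0,0,0],[0,0,0,0.04,0,0,0],[0,0,0,0.02,0,0,0],[0,0,0,0.012,0,0,0],[0,0,0,0,0,0,0],[0,0,0,0,0,0,0],[0,0,0,0,0,0,0]]'
python3 - <<'E'
from h import *
go((.5037,.1713),10,.0535); im,c=snap('wrist','w17.png')
import pickle; pickle.dump(c,open('c17.pkl','wb'))
cv2.imwrite('pics/c17.png',cv2.resize(im[0:130,190:450],None,fx=3,fy=3,interpolation=cv2.INTER_CUBIC)[:,:,::-1])
E
```

```text
t: 35.0
tool_pos: [0.5056, 0.1713, 0.0781]
tool_rot: [-3.129, -0.273, -0.006]
contact_force: [0.6, -0.1, -2.4]
opening: 0.0542
t 35.0 tcp [0.5056 0.1713 0.0781] x [0.985 0.173 0.004] y [ 0.173 -0.985 -0.   ] z [ 0.004  0.001 -1.   ] f [ 0.6 -0.1 -2.4] open 0.0542 q [ 0.19 -0.02  1.95  0.    1.2   1.58]
shift [-0.002  -0.0004  0.0246] turn z -0.03
```

View pics/c17.png

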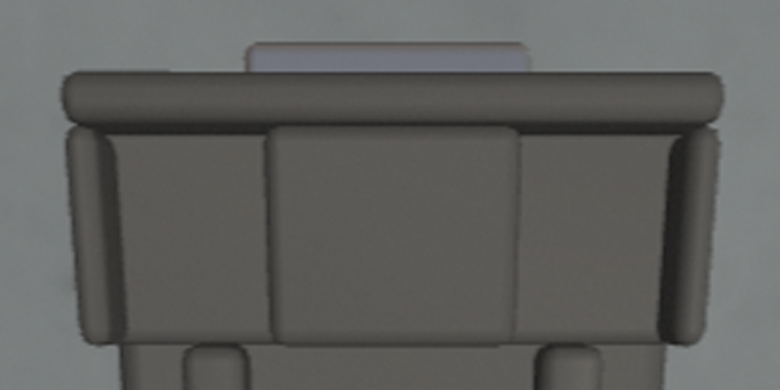

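Tray_b's two-notch end far, foot centre 387.5 vs tray 392.5 in the crop (≈0.5–0.8 mm); nudging left and lowering.

```bash
python3 -m creep '[[0,-0.001,-0.0005,0.008,0,0,0],[0,0,0,0.005,0,0,0],[0,0,0,0.004,0,0,0],[0,0,0,0.003,0,0,0],[0,0,0,0.002,0,0,0],[0,0,0,0.001,0,0,0],[0,0,0,0,0,0,0],[0,0,0,0,0,0,0]]'
python3 -c "
from h import *
st()"
```

```text
t: 35.85
tool_pos: [0.503, 0.1714, 0.0534]
tool_rot: [3.13, 0.273, -0.0]
contact_force: [-3.4, -0.6, 3.7]
opening: 0.0541
t 35.85 tcp [0.503  0.1714 0.0534] x [ 0.985  0.173 -0.   ] y [ 0.173 -0.985 -0.   ] z [-0. -0. -1.] f [-3.4 -0.6  3.7] open 0.0541 q [0.19 0.01 1.97 0.   1.16 1.59]
```

Reached the seated height (0.0534). Release and check.

```bash
python3 -m creep '[[0,0,0,0.0015,0,0,0],[0,0,0,0,0,0,0],[1,0,0,0,0,0,0],[1,0,0,0,0,0,0],[1,0,0,0,0,0,0],[1,0,0,-0.01,0,0,0],[1,0,0,-0.04,0,0,0],[1,0,0,-0.045,0,0,0],[1,0,0,-0.045,0,0,0],[1,0,0,-0.02,0,0,0],[1,0,0,0,0,0,0],[1,0,0,0,0,0,0],[1,0,0,0,0,0,0]]'
python3 - <<'E'
from h import *
o,R=st(); im,c=snap('wrist','w18.png')
V=cv2.cvtColor(im,cv2.COLOR_RGB2HSV)[...,2].astype(int)
for z in(.084,.092):
  q=[back(c,(320,int(np.argmax(V[60:200,320]<100))+60),z)]
  L=[(int(320-np.argmax(V[r,320:200:-1]>105)),int(320+np.argmax(V[r,320:440]>105))) for r in(100,300)]
  w=[np.linalg.norm(back(c,(l,r),z)-back(c,(rr,r),z)) for (l,rr),r in zip(L,(100,300))]
  print(z,q,L,w)
im,c=snap('top','t6.png'); hsv=cv2.cvtColor(im,cv2.COLOR_RGB2HSV)
S=(hsv[...,1]>110)&(hsv[...,2]>50)
r=rect(S,c,.009,proj(c,(.5157,-.4117,.009)));print(r); go(r[0],r[1],.13)
E
```

```text
t: 37.15
tool_pos: [0.5018, 0.1712, 0.2093]
tool_rot: [3.129, 0.273, -0.005]
contact_force: [0.5, -0.6, -0.5]
opening: 0.0851
t 37.15 tcp [0.5018 0.1712 0.2093] x [ 0.985  0.173 -0.003] y [ 0.173 -0.985  0.   ] z [-0.003 -0.001 -1.   ] f [ 0.5 -0.6 -0.5] open 0.0851 q [ 0.19 -0.16  1.85 -0.    1.45  1.59]
0.084 [array([0.60705917, 0.19121106, 0.084     ])] [(274, 366), (283, 356)] [np.float64(0.057884930821234325), np.float64(0.05417971454377074)]
0.092 [array([0.60629899, 0.19106962, 0.092     ])] [(274, 366), (283, 356)] [np.float64(0.05615208062125686), np.float64(0.05255778414064321)]
(array([ 0.5163545 , -0.41350225]), np.float32(3.197342), (np.float32(0.14642024), np.float32(0.019923469)), array([462, 238,  13,  58, 264], dtype=int32))
t 37.25 tcp [0.5018 0.1712 0.2091] x [ 0.985  0.173 -0.004] y [ 0.173 -0.985  0.   ] z [-0.004 -0.001 -1.   ] f [0.2 0.4 0. ] open 0.0851 q [ 0.19 -0.16  1.85  0.    1.45  1.59]
shift [-0.0866  0.5784  0.0795] turn z 6.77
```

```bash
python3 -m creep '[[0.6,-0.0067,0.0445,0,0,0,0],[0.6,-0.0067,0.0445,0,0,0,0],[0.6,-0.0067,0.0445,0,0,0,0],[0.6,-0.0067,0.0445,0,0,0,0],[0.6,-0.0067,0.0445,0,0,0,0],[0.6,-0.0067,0.0445,0,0,0,0],[0.6,-0.0067,0.0445,0,0,0,0],[0.6,-0.0067,0.0445,0,0,0,0],[0.6,-0.0067,0.0445,0,0,0,0],[0.6,-0.0067,0.0445,0,0,0,0],[0.6,-0.0067,0.0445,0,0,0,0],[0.6,-0.0067,0.0445,0,0,0,0],[0.6,-0.0067,0.0445,0,0,0,0],[0.6,0,0,0.04,0,0,6.8],[0.6,0,0,0.04,0,0,0],[0.6,0,0,0,0,0,0],[0.6,0,0,0,0,0,0],[0.6,0,0,0,0,0,0]]'
python3 stick.py .516 -.412 green
```

```text
t: 39.05
tool_pos: [0.5183, -0.4141, 0.1338]
tool_rot: [3.138, 0.088, 0.004]
contact_force: [-0.2, 0.6, -0.0]
opening: 0.051
(array([ 0.51586366, -0.4131321 ]), np.float32(3.1877136), (np.float32(0.14874204), np.float32(0.021001346)), array([ 304,  121,   33,  206, 4244], dtype=int32))
t 39.1 tcp [ 0.5186 -0.4143  0.1345] x [0.998 0.056 0.003] y [ 0.056 -0.998  0.003] z [ 0.003 -0.003 -1.   ] f [0.4 0.5 0.8] open 0.0512 q [-0.79  0.21  1.6   0.    1.32  0.73]
shift [-0.0031 -0.0018  0.1315] turn z 0.01
```

```bash
python3 -m creep '[[0.6,-0.002,-0.0005,0.045,0,0,0],[0.6,0,0,0.045,0,0,0],[0.6,0,0,0.022,0,0,0],[0.6,0,0,0.012,0,0,0],[0.6,0,0,0.004,0,0,0],[0.6,0,0,0,0,0,0],[0.6,0,0,0,0,0,0]]'
python3 -c "
from h import *
st()"
```

```text
t: 39.8
tool_pos: [0.5167, -0.4144, 0.0061]
tool_rot: [3.137, 0.087, 0.005]
contact_force: [0.4, 0.3, 0.8]
opening: 0.0515
t 39.8 tcp [ 0.5167 -0.4144  0.0061] x [0.998 0.055 0.003] y [ 0.055 -0.998  0.003] z [ 0.003 -0.003 -1.   ] f [0.4 0.3 0.8] open 0.0515 q [-0.79  0.36  1.66 -0.    1.12  0.73]
```

```bash
python3 -m creep '[[0.6,0,0,0.002,0,0,0],[0,0,0,0,0,0,0],[0,0,0,0,0,0,0],[0,0,0,0,0,0,0],[0,0,0,0,0,0,0],[0,0,0,0,0,0,0],[0,0,0,-0.01,0,0,0],[0,0,0,-0.045,0,0,0],[0,0,0,-0.045,0,0,0],[0,0,0,-0.05,0,0,0],[0,0,0,-0.05,0,0,0],[0,0,0,0,0,0,0],[0,0,0,0,0,0,0]]' 50
python3 - <<'E'
from h import *
go((.5035,.1713),10,.2)
E
```

```text
t: 41.1
tool_pos: [0.5158, -0.4136, 0.2038]
tool_rot: [3.138, 0.087, 0.004]
contact_force: [0.9, -0.2, -1.4]
opening: 0.02
t 41.1 tcp [ 0.5158 -0.4136  0.2038] x [0.998 0.055 0.003] y [ 0.055 -0.998  0.003] z [ 0.003 -0.003 -1.   ] f [ 0.9 -0.2 -1.4] open 0.02 q [-0.79  0.15  1.55 -0.    1.43  0.73]
shift [ 0.02   -0.5847  0.0022] turn z -6.83
```

```bash
python3 -m creep '[[0,0.0015,-0.045,0,0,0,0],[0,0.0015,-0.045,0,0,0,0],[0,0.0015,-0.045,0,0,0,0],[0,0.0015,-0.045,0,0,0,0],[0,0.0015,-0.045,0,0,0,0],[0,0.0015,-0.045,0,0,0,0],[0,0.0015,-0.045,0,0,0,0],[0,0.0015,-0.045,0,0,0,0],[0,0.0015,-0.045,0,0,0,0],[0,0.0015,-0.045,0,0,0,0],[0,0.0015,-0.045,0,0,0,0],[0,0.0015,-0.045,0,0,0,0],[0,0.0015,-0.045,0,0,0,0],[0,0,0,0,0,0,-6.8],[0,0,0,0.03,0,0,0],[0,0,0,0,0,0,0],[0,0,0,0,0,0,0],[0,0,0,0,0,0,0]]'
python3 - <<'E'
from h import *
go((.5035,.1715),10,.074)
im,c=snap('wrist','w19.png')
hsv=cv2.cvtColor(im,cv2.COLOR_RGB2HSV); S=(hsv[...,1]>110)&(hsv[...,2]>45)
n,l,s,ce=cv2.connectedComponentsWithStats(S.astype(np.uint8)); print([(s[k],ce[k]) for k in range(1,n) if s[k,4]>1500])
E
```

```text
t: 42.9
tool_pos: [0.5024, 0.1718, 0.1715]
tool_rot: [3.13, 0.272, -0.001]
contact_force: [-0.9, -0.5, 0.5]
opening: 0.02
t 42.9 tcp [0.5024 0.1718 0.1715] x [ 0.985  0.172 -0.001] y [ 0.172 -0.985 -0.   ] z [-0.001 -0.    -1.   ] f [-0.9 -0.5  0.5] open 0.02 q [ 0.19 -0.13  1.89  0.    1.38  1.59]
shift [0.0011 0.0005 0.0975] turn z -0.07
[(array([  288,   125,    65,   331, 13056], dtype=int32), array([320.20121017, 256.38587623]))]
```

```bash
python3 -m creep '[[0,0.001,0.0005,0.03,0,0,0],[0,0,0,0.03,0,0,0],[0,0,0,0.018,0,0,0],[0,0,0,0.01,0,0,0],[0,0,0,0.005,0,0,0],[0,0,0,0.003,0,0,0],[0,0,0,0.002,0,0,0],[0,0,0,0,0,0,0],[0.45,0,0,0,0,0,0],[0.45,0,0,0,0,0,0],[0.45,0,0,0,0,0,0],[0.45,0,0,-0.015,0,0,0],[0.6,0,0,-0.045,0,0,0],[0.8,0,0,-0.045,0,0,0],[0.8,0,0,-0.045,0,0,0],[0.8,0,0,0,0,0,0],[0.8,0,0,0,0,0,0]]'
python3 - <<'E'
from h import *
o,R=st(); im,c=snap('wrist','w20.png')
hsv=cv2.cvtColor(im,cv2.COLOR_RGB2HSV); S=(hsv[...,1]>110)&(hsv[...,2]>45)
print('stick',rect(S,c,.079,proj(c,(.504,.172,.079))))
im,c=snap('top','t7.png'); hsv=cv2.cvtColor(im,cv2.COLOR_RGB2HSV)
b=rect(hsv[...,2]<60,c,.038,proj(c,(.492,-.137,.038))); print('lidbar',b)
go((.492,-.137),10.1,.15)
E
```

```text
t: 44.65
tool_pos: [0.5045, 0.1721, 0.2266]
tool_rot: [-3.129, -0.273, -0.008]
contact_force: [0.8, -0.3, -1.1]
opening: 0.0683
t 44.65 tcp [0.5045 0.1721 0.2266] x [0.985 0.173 0.005] y [ 0.173 -0.985 -0.   ] z [ 0.005  0.001 -1.   ] f [ 0.8 -0.3 -1.1] open 0.0683 q [ 0.19 -0.17  1.83  0.    1.47  1.59]
stick (array([0.50462323, 0.17343013]), np.float32(9.92688), (np.float32(0.1483188), np.float32(0.021091713)), array([ 306,  117,   30,  193, 3694], dtype=int32))
lidbar (array([ 0.49092144, -0.13733041]), np.float32(10.001152), (np.float32(0.07701622), np.float32(0.013708975)), array([357, 260,  10,  32, 173], dtype=int32))
t 44.75 tcp [0.5028 0.1717 0.2228] x [ 0.985  0.173 -0.001] y [ 0.173 -0.985  0.   ] z [-0.001 -0.    -1.   ] f [ 0.4 -0.3  0.1] open 0.0687 q [ 0.19 -0.17  1.84  0.    1.47  1.59]
shift [-0.064   0.3022  0.0729] turn z -0.13
```

Green stick flat in tray_b's pocket (148.3×21.1, 9.9°). Now the lid.

```bash
python3 -m creep '[[0.6,-0.008,0.0378,0,0,0,0],[0.6,-0.008,0.0378,0,0,0,0],[0.6,-0.008,0.0378,0,0,0,0],[0.6,-0.008,0.0378,0,0,0,0],[0.6,-0.008,0.0378,0,0,0,0],[0.6,-0.008,0.0378,0,0,0,0],[0.6,-0.008,0.0378,0,0,0,0],[0.6,-0.008,0.0378,0,0,0,0],[0.6,0,0,0.04,0,0,0],[0.6,0,0,0.03,0,0,0],[0.6,0,0,0,0,0,0],[0.6,0,0,0,0,0,0],[0.6,0,0,0,0,0,0]]'
python3 - <<'E'
from h import *
im,c=snap('wrist','w21.png'); hsv=cv2.cvtColor(im,cv2.COLOR_RGB2HSV)
b=rect(hsv[...,2]<60,c,.038,proj(c,(.492,-.137,.038))); print('lidbar',b)
go(b[0],b[1],.0206)
E
```

```text
t: 46.05
tool_pos: [0.4936, -0.1372, 0.155]
tool_rot: [3.129, 0.274, 0.003]
contact_force: [0.0, 0.4, 0.4]
opening: 0.051
lidbar (array([ 0.49263322, -0.13716899]), np.float32(9.674812), (np.float32(0.08095404), np.float32(0.013091008)), array([ 312,  174,   20,  115, 2261], dtype=int32))
t 46.1 tcp [ 0.4939 -0.1373  0.1554] x [0.985 0.174 0.003] y [ 0.174 -0.985  0.002] z [ 0.003 -0.001 -1.   ] f [ 0.1 -0.4 -0.1] open 0.0514 q [-0.42 -0.16  1.95  0.    1.35  0.98]
shift [-0.0016 -0.0005  0.1348] turn z 0.33
```

```bash
python3 -m creep '[[0.6,-0.001,0.0005,0.045,0,0,0],[0.6,0,0,0.045,0,0,0],[0.6,0,0,0.025,0,0,0],[0.6,0,0,0.012,0,0,0],[0.6,0,0,0.006,0,0,0],[0.6,0,0,0,0,0,0],[0,0,0,0,0,0,0],[0,0,0,0,0,0,0],[0,0,0,0,0,0,0],[0,0,0,0,0,0,0],[0,0,0,0,0,0,0]]' 60
python3 -c "
from h import *
st()"
python3 -m creep '[[0,0,0,-0.01,0,0,0],[0,0,0,-0.045,0,0,0],[0,0,0,-0.045,0,0,0],[0,0,0,-0.045,0,0,0],[0,0,0,-0.03,0,0,0],[0,0,0,0,0,0,0],[0,0,0,0,0,0,0],[0,0,0,0,0,0,0]]'
python3 - <<'E'
from h import *
o,R=st(); tp=np.array(o['tool_pos']); im,c=snap('wrist','w22.png')
g=cv2.cvtColor(im,cv2.COLOR_RGB2GRAY); e=cv2.Canny(g,30,80)
print('top',[np.where(e[10:140,u])[0][:3]+10 for u in(270,300,340,370)])
for r in(80,120): print(r,np.where(e[r,200:440])[0]+200)
print([ (u,g[30:80:4,u].tolist()) for u in(300,)])
E
```

```text
t: 47.2
tool_pos: [0.4932, -0.1385, 0.0222]
tool_rot: [3.128, 0.273, 0.004]
contact_force: [0.6, -0.2, 5.8]
opening: 0.0125
t 47.2 tcp [ 0.4932 -0.1385  0.0222] x [0.985 0.173 0.002] y [ 0.173 -0.985  0.002] z [ 0.003 -0.001 -1.   ] f [ 0.6 -0.2  5.8] open 0.0125 q [-0.42  0.02  2.03 -0.    1.1   0.98]
t: 48.0
tool_pos: [0.4904, -0.1371, 0.1928]
tool_rot: [-3.127, -0.273, 0.006]
contact_force: [-0.2, 0.3, -2.0]
opening: 0.0122
t 48.0 tcp [ 0.4904 -0.1371  0.1928] x [ 0.985  0.173 -0.004] y [ 0.173 -0.985 -0.003] z [-0.004  0.002 -1.   ] f [-0.2  0.3 -2. ] open 0.0122 q [-0.42 -0.2   1.92  0.    1.43  0.98]
top [array([48, 50]), array([48, 50]), array([48, 50]), array([48, 50])]
80 [240 242 399]
120 [242 245 397 399]
[(300, [115, 116, 117, 118, 117, 105, 121, 121, 123, 122, 123, 122, 123])]
```

```bash
python3 - <<'E'
from h import *
o,R=st(); tp=np.array(o['tool_pos']); c=calibration('wrist')
f=R.T@(back(c,(320,48.5),tp[2]-.0062)-tp); a,b=[R.T@(back(c,(u,80),tp[2]-.0062)-tp) for u in(240.5,399.5)]
print('far',f,'mid',(a+b)/2,np.linalg.norm(a-b))
go((.5035,.1713),10,.19)
E
```

```text
t 48.05 tcp [ 0.4903 -0.1371  0.1925] x [ 0.985  0.173 -0.004] y [ 0.173 -0.985 -0.003] z [-0.005  0.002 -1.   ] f [ 0.5 -0.3 -1.2] open 0.0122 q [-0.42 -0.2   1.92  0.    1.43  0.98]
far [ 0.09913827 -0.00138513  0.00578801] mid [ 0.08932772 -0.00139691  0.00582921] 0.054584105983260134
t 48.05 tcp [ 0.4903 -0.1371  0.1925] x [ 0.985  0.173 -0.004] y [ 0.173 -0.985 -0.003] z [-0.005  0.002 -1.   ] f [ 0.5 -0.3 -1.2] open 0.0122 q [-0.42 -0.2   1.92  0.    1.43  0.98]
shift [ 0.0664 -0.3014  0.0031] turn z -0.03
```

```bash
python3 -m creep '[[0,0.0084,-0.0377,0,0,0,0],[0,0.0084,-0.0377,0,0,0,0],[0,0.0084,-0.0377,0,0,0,0],[0,0.0084,-0.0377,0,0,0,0],[0,0.0084,-0.0377,0,0,0,0],[0,0.0084,-0.0377,0,0,0,0],[0,0.0084,-0.0377,0,0,0,0],[0,0.0084,-0.0377,0,0,0,0],[0,0,0,0.03,0,0,0],[0,0,0,0.03,0,0,0],[0,0,0,0.01,0,0,0],[0,0,0,0,0,0,0],[0,0,0,0,0,0,0],[0,0,0,0,0,0,0]]'
python3 - <<'E'
from h import *
go((.504,.1713),10,.098); im,c=snap('wrist','w23.png')
cv2.imwrite('pics/c23.png',cv2.resize(im,(640,480))[:,:,::-1])
E
```

```text
t: 49.45
tool_pos: [0.507, 0.1709, 0.1272]
tool_rot: [-3.129, -0.272, -0.004]
contact_force: [-0.1, 0.3, -0.9]
opening: 0.0124
t 49.45 tcp [0.507  0.1709 0.1272] x [0.985 0.173 0.003] y [ 0.173 -0.985 -0.   ] z [ 0.003  0.001 -1.   ] f [-0.1  0.3 -0.9] open 0.0124 q [ 0.19 -0.08  1.92  0.    1.3   1.58]
shift [-0.003  -0.001   0.0292] turn z -0.07
```

```bash
python3 -m creep '[[0,-0.002,-0.0005,0.006,0,0,0],[0,0,0,0,0,0,0],[0,0,0,0,0,0,0],[0,0,0,0,0,0,0],[0,0,0,0,0,0,0]]'
python3 - <<'E'
from h import *
go((.504,.1713),10,.098)
E
```

```text
t: 50.0
tool_pos: [0.5039, 0.1711, 0.1196]
tool_rot: [-3.13, -0.273, -0.0]
contact_force: [0.3, 0.3, -0.9]
opening: 0.0126
t 50.0 tcp [0.5039 0.1711 0.1196] x [0.985 0.173 0.   ] y [ 0.173 -0.985 -0.   ] z [ 0.  0. -1.] f [ 0.3  0.3 -0.9] open 0.0126 q [ 0.19 -0.07  1.93  0.    1.28  1.58]
shift [ 0.0002 -0.0002  0.0216] turn z -0.03
```

```bash
python3 -m creep '[[0,0,0,0.008,0,0,0],[0,0,0,0.005,0,0,0],[0,0,0,0.003,0,0,0],[0,0,0,0.003,0,0,0],[0,0,0,0.002,0,0,0],[0,0,0,0.001,0,0,0],[0,0,0,0,0,0,0],[0,0,0,0,0,0,0]]'
python3 -c "
from h import *
st()"
```

```text
t: 50.8
tool_pos: [0.504, 0.1711, 0.0982]
tool_rot: [-3.13, -0.273, -0.0]
contact_force: [-3.4, -0.6, 4.9]
opening: 0.0125
t 50.8 tcp [0.504  0.1711 0.0982] x [0.985 0.173 0.   ] y [ 0.173 -0.985  0.   ] z [ 0.  0. -1.] f [-3.4 -0.6  4.9] open 0.0125 q [ 0.19 -0.05  1.94 -0.    1.24  1.58]
```

Seated height reached (0.0982 as predicted). Press lightly, release, back off to one side, and look with the scene camera.

```bash
python3 -m creep '[[0,0,0,0.0015,0,0,0],[0,0,0,0,0,0,0],[0.5,0,0,0,0,0,0],[0.5,0,0,0,0,0,0],[0.5,0,0,0,0,0,0],[0.5,0,0,-0.015,0,0,0],[0.5,0,0,-0.045,0,0,0],[0.5,0,0,-0.045,0,0,0],[0.5,0,0,-0.045,0,0,0],[0.5,0,0.045,0,0,0,0],[0.5,0,0.045,0,0,0,0],[0.5,0,0.045,0,0,0,0],[0.5,0,0.045,0,0,0,0],[0.5,0,0.045,0,0,0,0],[0.5,0,0.045,0,0,0,0],[0.5,0,0.045,0,0,0,0],[0.5,0,0,0,0,0,0],[0.5,0,0,0,0,0,0]]'
python3 - <<'E'
from h import *
st(); im,c=snap('scene','sc.png')
p=proj(c,(.503,.172,.05)).astype(int); print(p)
a=cv2.resize(im[p[1]-75:p[1]+75,p[0]-100:p[0]+100],None,fx=4,fy=4,interpolation=cv2.INTER_CUBIC)
cv2.imwrite('pics/scc.png',a[:,:,::-1])
im,c=snap('top','t8.png'); hsv=cv2.cvtColor(im,cv2.COLOR_RGB2HSV)
print('bar',rect(hsv[...,2]<60,c,.114,proj(c,(.504,.172,.114))))
for n in('thermometer','sample_pot_2'): print(n,[(np.round(d['extent']).astype(int).tolist(),round(d['conf'],2)) for d in models.search_frame('top',n)])
E
```

```text
t: 52.6
tool_pos: [0.5584, -0.14, 0.2467]
tool_rot: [-3.13, -0.27, -0.001]
contact_force: [0.2, 0.2, 0.2]
opening: 0.0427
t 52.6 tcp [ 0.5584 -0.14    0.2467] x [0.985 0.171 0.001] y [ 0.171 -0.985 -0.   ] z [ 0.001  0.    -1.   ] f [0.2 0.2 0.2] open 0.0427 q [-0.38 -0.07  1.71  0.    1.5   1.02]
[280 308]
bar (array([0.50225592, 0.1690143 ]), np.float32(9.744148), (np.float32(0.078290544), np.float32(0.015254513)), array([227, 252,  11,  35, 227], dtype=int32))
thermometer [([241, 172, 299, 189], 0.67)]
sample_pot_2 []
```

View pics/scc.png

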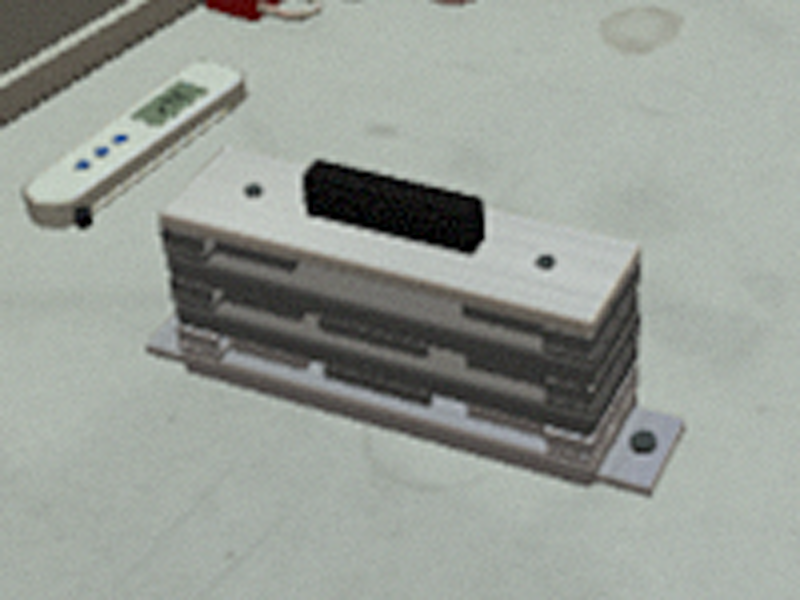

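The stack stands square and closed: the end blocks touch on every tier with no gap, and the lid sits level on top. The thermometer hasn't moved. The pot wasn't detected this time, possibly because the arm hides it. Handing in.

```bash
python3 -c "
from h import *
print(finish_job())"
```

```text
the job is handed in; nothing more can be done
None
```

The stack is packed and closed, and I handed the job in at about 53 s. From the bottom up it is the dock with the red stick, tray_a with the blue stick, tray_b turned end for end with the green stick, and the lid, which I had set aside on the worktop first.

**Seating:** When each piece was seated, the tool height matched the expected fully-home height to within 1 mm: 0.0255 m for tray_a, 0.0534 m for tray_b and 0.0982 m for the lid. Forces along the way stayed under about 8 N. The last scene picture shows every tier flush, with the lid level on top.

**Sticks:** Each one measured flat and in line with the dock, at pocket height, before it was covered.

**Bystanders:** The thermometer was within a pixel of its starting position in the final top view. The network did not find the sample pot in that view, possibly because the arm hid it, so I could not confirm it. I made no move near the pots.

**Disagreement:** The camera-based positions differed by 1–3 mm between views. I lined up the trays and lid by comparing them with the dock in the same view or repeating the same tool position.

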